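# Reload the label-roll stands at the packing table

### The arm

A 6-joint arm with a two-finger parallel gripper is mounted at the origin on the work surface. World frame = base frame: x ahead of the robot, y to its left, z up, the work surface at z = 0. Lengths are in mm, angles in rad, forces in N, time in s.
With the tool pointing down it reaches from about 400 to 925 mm from the base axis. Payload 12.5 kg.
Tool frame: the origin (TCP) lies midway between the tips of the shut fingers; the grasp point (between the pads) lies 19 mm behind it; z points along the fingers, y is the line along which they close (so a half turn about z gives the same grasp; the last joint's range is limited). The gripper opens to 95 mm and grips with 3 to 60 N. Pads are 20 mm wide; open, the fingers measure 119 mm over their backs; the gripper's body (75 mm by 180 mm) begins 59 mm behind the grasp point.
Start: joints at [0.995, 0.491, 1.559, -0, 1.092, -0.106], TCP at [282.93, 557.313, 214.661] pointing down, gripper open.
Joint ranges: [-3.1, 3.1], [-0.84, 2.19], [0.05, 2.79], [-1.13, 4.28], [0.06, 2.93], [-2.69, 2.69]. Speed limits (rad/s): [2.22, 2.22, 2.79, 3.14, 3.14, 3.14].

### API

Orientations are given as a unit quaternion [w, x, y, z].
In Python, from plant import monitor, optics, workorder gives the robot as it stands.
- The arm moves only by the tool apply_moves, never from a script. Its argument "moves" is one flat list of numbers, 5 for each row, row after row: the gripper command: -1 is fully open, 1 is shut, values between are in proportion, then the shift along the world's x, y, z as a fraction of full scale, then the turn about the world's z as a fraction of full scale. In form: [grip, tx, ty, tz, turn, grip, tx, ty, tz, turn, ...]. A call has 1 to 5 rows; each row is the pose to reach, as a shift and turn from the pose commanded when the call began; what a row does not reach only later rows make up. Full scale, the value 1, is 120 mm for a shift and 0.5 rad for a turn. A row lasts 1/8 s, in which the tool goes at most 62.5 mm and 10.7 degrees, less where a joint would pass 70% of its speed; a pose out of reach is approached as far as the arm can. A call with a number of a shift or a turn outside -1 to 1 is refused whole. A call with a gripper value outside its range is refused whole. The fingers move at their own pace and stop on an object; "force" is the grip in N (left out, the last holds). Time passes only in rows, so rows that repeat a pose let the fingers close. It gives the time, the measured TCP pose, the force, the opening and the grip force at its end, in the units of the state.
- monitor.state(): the state, without advancing time (a new reading comes with each control period).
- optics.snapshot(name): name is "side" or "top"; returns (picture, depth): 400x640x3 uint8, red, green, blue; 400x640 float32, mm along the optical axis (not along the pixel's ray), 0 where there is no reading.
- optics.camera_model(name): a dict with "vfov" (degrees; the focal length in pixels is half the picture's height over the tangent of half this angle, whatever the lens; pixels are square), "cx", "cy" (the principal point, pixels), "camera_from_world" (4x4, takes a point from world to camera coordinates). Camera axes: x right, y up, looking along -z (the intrinsics and any distortion apply to the point x, -y, -z); pixel columns grow to the right and rows downward; lengths in mm; the calibration is good to about 2 mm. A picture is of the moment at which its call begins. camera_model takes no time and is no camera call.
- workorder.finish_job(): hands the job in; it is judged then, once.
The state is a dict: "time_s": time; "joints": joint angles; "dq": joint speeds; "effort": joint torques, N m; "ee_pos": TCP position; "tool_rot": TCP orientation; "wrist_force": force on the tool from outside, world axes, zero at the start; "torque": the same for the moment, N m; "grip_width": finger opening in mm; "grip_force": force on a finger pad.
Only numpy, scipy, OpenCV 4.12 (cv2) and the standard library are available. Lean on these libraries where they do the work, as an engineer would, in place of code of your own. Each camera call takes 0.05 s, during which the arm holds its last target. There are 200 camera calls.

### The job

Change the label rolls at the packing table: take every spent cardboard core off the roll stands and drop it in the waste bin; lift each full roll of labels that hangs on the hook rack up and off its hook and push it onto the spindle of a stand of its own, fully home against the side plate. With only two rolls, one stand stays empty. Keep the bin upright, and leave the other things on the table where they are.

Things in the scene. Friction and masses are not known exactly. Their poses are not given: they have to be found in the camera images.
- rack: Fixed dark steel hook rack: floor plate 10 mm thick, two uprights, and a cross bar (310 mm long, 16 mm thick, 26 mm high, its middle 150 mm above the table). Origin: on the table straight below the bar's middle; y runs along the bar, -x points out along the three level hooks, which leave the bar at y = -120, 0 and +120 mm, 150 mm above the table.
- hook0_end (a point): Free end of a hook of the rack: the point on the hook's axis, 128 mm out from the bar's middle, where the round 10 mm wire turns straight up. The top of the upturned end is 19 mm above this point. Axes as the rack's: the hook runs from here to the bar along +x.
- hook1_end (a point): Free end of a hook of the rack: the point on the hook's axis, 128 mm out from the bar's middle, where the round 10 mm wire turns straight up. The top of the upturned end is 19 mm above this point. Axes as the rack's: the hook runs from here to the bar along +x.
- hook2_end (a point): Free end of a hook of the rack: the point on the hook's axis, 128 mm out from the bar's middle, where the round 10 mm wire turns straight up. The top of the upturned end is 19 mm above this point. Axes as the rack's: the hook runs from here to the bar along +x.
- roll0_center (a point): A full label roll (may be absent): rigid ring of white paper, outer diameter 96 mm, 50 mm wide, plain 38 mm hole through it, 0.3 kg. Point: its centre; its x axis is the roll's axis. It hangs with the hole over a hook, centre 14 mm below the hook's axis and about 70 mm out from the bar's middle. Raised 13 to 27 mm, the hole clears the hook's upturned end on the way out.
- roll1_center (a point): A full label roll (may be absent): rigid ring of white paper, outer diameter 96 mm, 50 mm wide, plain 38 mm hole through it, 0.3 kg. Point: its centre; its x axis is the roll's axis. It hangs with the hole over a hook, centre 14 mm below the hook's axis and about 70 mm out from the bar's middle. Raised 13 to 27 mm, the hole clears the hook's upturned end on the way out.
- roll2_center (a point): A full label roll (may be absent): rigid ring of white paper, outer diameter 96 mm, 50 mm wide, plain 38 mm hole through it, 0.3 kg. Point: its centre; its x axis is the roll's axis. It hangs with the hole over a hook, centre 14 mm below the hook's axis and about 70 mm out from the bar's middle. Raised 13 to 27 mm, the hole clears the hook's upturned end on the way out.
- stand0_seat (a point): Fixed roll stand: base 115 x 90 x 12 mm, upright side plate (60 mm wide, top 130 mm above the table), level spindle 32 mm in diameter, 80 mm long. Point: on the spindle's axis at the plate's face, 100 mm above the table; the spindle runs from here along -x. A roll or core rests on it centred 3 mm below the axis; a roll is home with its face on the plate, its centre 25 mm from it.
- stand1_seat (a point): Fixed roll stand: base 115 x 90 x 12 mm, upright side plate (60 mm wide, top 130 mm above the table), level spindle 32 mm in diameter, 80 mm long. Point: on the spindle's axis at the plate's face, 100 mm above the table; the spindle runs from here along -x. A roll or core rests on it centred 3 mm below the axis; a roll is home with its face on the plate, its centre 25 mm from it.
- stand2_seat (a point): Fixed roll stand: base 115 x 90 x 12 mm, upright side plate (60 mm wide, top 130 mm above the table), level spindle 32 mm in diameter, 80 mm long. Point: on the spindle's axis at the plate's face, 100 mm above the table; the spindle runs from here along -x. A roll or core rests on it centred 3 mm below the axis; a roll is home with its face on the plate, its centre 25 mm from it.
- core0_center (a point): A spent brown cardboard core (may be absent): tube of 45 mm outer and 38 mm inner diameter, 50 mm long, about 30 g. Point: its centre; its x axis is the tube's axis. At the start it sits loosely on the spindle of a stand, up to about 5 mm off the side plate.
- core1_center (a point): A spent brown cardboard core (may be absent): tube of 45 mm outer and 38 mm inner diameter, 50 mm long, about 30 g. Point: its centre; its x axis is the tube's axis. At the start it sits loosely on the spindle of a stand, up to about 5 mm off the side plate.
- core2_center (a point): A spent brown cardboard core (may be absent): tube of 45 mm outer and 38 mm inner diameter, 50 mm long, about 30 g. Point: its centre; its x axis is the tube's axis. At the start it sits loosely on the spindle of a stand, up to about 5 mm off the side plate.
- bin: Loose grey plastic open waste bin, 140 x 140 mm and 90 mm high, walls 4 mm, 0.3 kg, standing on the table between the rack and the stands. Origin: centre of its underside; z up, x and y along its sides.
- deckbox: Bystander: small lidded white card box, 72 x 100 x 42 mm, loose. Origin: centre of its underside.
- slab: Bystander: a card in a clear hard case, 83 x 136 x 10 mm, lying flat, loose. Origin: centre of its underside.
- knife: Bystander: grey utility knife 150 x 26 x 14 mm, lying flat, loose. Origin: centre of its underside.
- taperoll: Bystander: roll of brown packing tape lying flat, outer diameter 110 mm, hole 76 mm, 48 mm high, loose. Origin: centre of its underside. Not a label roll.
- toploaders: Bystander: stack of clear card holders, 78 x 104 x 60 mm, loose. Origin: centre of its underside.
There are look-alikes about, which are no part of the job. Leave any pink or purple look-alike of the part that bears roll2_center alone.

How it is judged:
By the outcome, as a careful person would: the job done as asked, in the order asked, and still so for the second after the job is handed in, with the robot touching nothing.
Of roll0, roll1, roll2 only 2 to 3 are there at a start; the rules pass over those that are not, and their reading is None.
Of core0, core1, core2 only 2 to 3 are there at a start; the rules pass over those that are not, and their reading is None.
At some moment in a run one of bin may be knocked a few centimetres aside while the robot is not near it.
It also fails if it takes over 210 s, if anything falls off the work surface, if the arm or the gripper's body presses on something with over 40 N, if the wrist force passes 120 N, or if a joint passes its speed limit or range.

## Working session

There is one attempt and no reset: what is moved stays moved. The work goes in short steps, Python scripts to look and compute and a tool call to move; the robot and the scene stay as the last step left them, time stands still between calls to the robot, and variables do not carry over. Pictures are saved under pics/ and viewed, at most 14 in all, crops included, and the job is handed in when it is done.

Besides the shell and the picture viewer there is one more tool, called after "Request:" by a JSON object that holds its "api" and its "payload", one argument or row to a line. apply_moves: Moves the arm, as the interface text tells. Its arguments: {"type":"object","properties":{"moves":{"type":"array"},"force":{"type":"number"}},"required":["moves"]}

```bash
mkdir -p pics; ls
python3 - <<'E'
from plant import monitor, optics
import cv2,numpy as np
print(monitor.state())
for n in("side","top"):
    p,d=optics.snapshot(n); cv2.imwrite(f"pics/{n}0.png",p[:,:,::-1]); np.savez(f"{n}0.npz",p=p,d=d)
    print(n,{k:(np.round(v,3).tolist() if not isinstance(v,str) else v) for k,v in optics.camera_model(n).items()}, (d>0).mean())
E
```

```text
pics
{'time_s': 0.0, 'joints': array([ 9.95409461e-01,  4.91572238e-01,  1.55945271e+00, -5.13185095e-05,
        1.09163949e+00, -1.05602602e-01]), 'dq': array([-0.00060495,  0.00049829, -0.00024409, -0.00065744,  0.00039104,
        0.00064089]), 'effort': array([ 1.66871414e-03, -6.12638140e+01, -2.58187670e+01,  6.93396851e-02,
        4.81169473e-02, -1.24829376e-04]), 'ee_pos': array([282.79992408, 557.1007685 , 214.05273392]), 'tool_rot': array([-1.57506708e-04,  2.32726530e-01,  9.72542068e-01, -5.12728466e-04]), 'wrist_force': array([-0.15730654,  0.16666343,  0.21706917]), 'torque': array([ 0.01719308, -0.01209014, -0.0152708 ]), 'grip_force': 0.0, 'grip_width': 95.22485248264438}
side {'vfov': 47.783, 'cx': 327.499, 'cy': 200.26, 'camera_from_world': [[0.982, -0.187, -0.007, -384.526], [0.122, 0.611, 0.782, -186.328], [-0.142, -0.769, 0.623, -1266.741], [0.0, 0.0, 0.0, 1.0]]} 0.99595703125
top {'vfov': 44.819, 'cx': 313.451, 'cy': 202.478, 'camera_from_world': [[-0.026, -1.0, -0.003, 112.945], [0.991, -0.026, 0.135, -438.166], [-0.135, 0.001, 0.991, -1686.235], [0.0, 0.0, 0.0, 1.0]]} 0.995984375
```

View pics/side0.png

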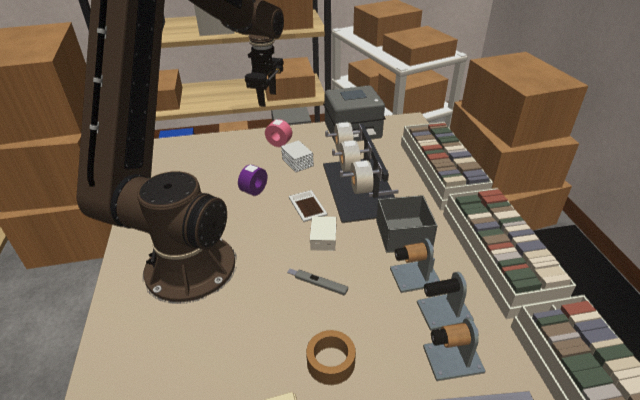

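View pics/top0.png

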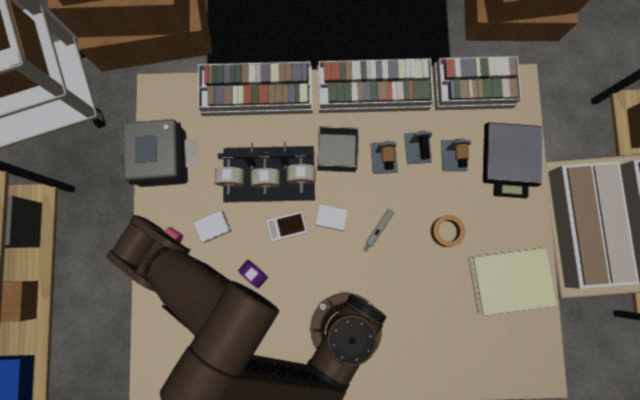

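Side view: three white rolls hang on the rack (345,132), (350,153), (362,177), and the bin is at (405,222). The stands hold a core (412,252), nothing (440,288) and a core (450,335). Look-alikes to leave alone are the pink roll at (278,133), the purple roll at (253,180) and the tape roll at (330,357). By the description, the targets are the three white rolls on the hooks and the two brown cores on the spindles.

```bash
cat > h.py <<'E'
import numpy as np, cv2
from plant import monitor, optics
def cloud(n,d):
    m=optics.camera_model(n); f=200/np.tan(np.radians(m["vfov"])/2)
    v,u=np.mgrid[0:400,0:640]
    c=np.stack([(u-m["cx"])/f*d,-(v-m["cy"])/f*d,-d,np.ones_like(d)],-1)
    return (c@np.linalg.inv(m["camera_from_world"]).T)[...,:3]
def proj(n,p):
    m=optics.camera_model(n); f=200/np.tan(np.radians(m["vfov"])/2)
    c=m["camera_from_world"]@np.r_[p,1]; return m["cx"]+f*c[0]/-c[2], m["cy"]-f*c[1]/-c[2]
def snap(n,save=None):
    p,d=optics.snapshot(n)
    if save: cv2.imwrite(f"pics/{save}.png",p[:,:,::-1])
    return p,d,cloud(n,d),cv2.cvtColor(p,cv2.COLOR_RGB2HSV)
E
python3 - <<'E'
from h import *
print(optics.camera_model("top").keys())
for n in("side","top"):
    z=np.load(n+"0.npz"); p,d=z["p"],z["d"]; w=cloud(n,d); np.save(n+"w.npy",w)
    for (u,v) in ([(200,350),(160,150),(380,350),(120,350)] if n=="side" else [(160,250),(400,280),(530,220),(300,200),(450,390),(260,130)]): print(n,u,v,w[v,u].round(1))
    hsv=cv2.cvtColor(p,cv2.COLOR_RGB2HSV)
    br=((hsv[...,0]>5)&(hsv[...,0]<20)&(hsv[...,1]>110)).astype(np.uint8)
    k,l,s,c=cv2.connectedComponentsWithStats(br)
    for i in range(1,k):
        q=w[l==i]; m=np.median(q,0)
        if s[i,4]>30 and 0<m[2]<200: print("brown",c[i].round(),s[i,4],np.percentile(q,[5,50,95],axis=0).round(1).tolist())
    wh=((hsv[...,1]<70)&(hsv[...,2]>110)&(w[...,2]>100)&(w[...,2]<200)&(w[...,0]>500)&(w[...,0]<900)).astype(np.uint8)
    k,l,s,c=cv2.connectedComponentsWithStats(wh)
    for i in range(1,k):
        q=w[l==i]
        if s[i,4]>30: print("white",c[i].round(),s[i,4],np.percentile(q,[5,50,95],axis=0).round(1).tolist())
    a=slice(110,200) if n=="top" else slice(100,390)
    b=slice(200,500) if n=="top" else slice(300,500)
    cr=cv2.resize(p[a,b],None,fx=2.6 if n=="top" else 2,fy=2.6 if n=="top" else 2,interpolation=cv2.INTER_CUBIC)
    cv2.imwrite(f"pics/crop_{n}.png",cr[:,:,::-1])
E
```

```text
dict_keys(['vfov', 'cx', 'cy', 'camera_from_world'])
side 200 350 [  34.7 -278.     2. ]
side 160 150 [-143.8  650.1    1. ]
side 380 350 [ 4.482e+02 -3.576e+02  2.000e-01]
side 120 350 [-149.6 -242.2    2.5]
brown [401.  32.] 4123 [[911.5, 1238.9, 28.6], [1077.9, 1524.1, 99.9], [1282.0, 1751.3, 171.8]]
brown [301.  35.] 173 [[408.1, 1334.0, 157.2], [519.0, 1349.4, 168.4], [619.0, 1362.6, 180.0]]
brown [204.  42.] 339 [[-149.3, 1338.4, 158.8], [34.7, 1350.0, 168.0], [230.3, 1361.7, 177.5]]
brown [431. 147.] 63 [[790.0, 305.5, 89.7], [815.9, 319.5, 95.9], [853.3, 334.4, 100.0]]
brown [437. 156.] 82 [[791.3, 251.7, 90.9], [820.6, 268.8, 93.9], [850.1, 282.4, 96.9]]
brown [309. 206.] 251 [[338.5, 150.6, 8.3], [365.7, 183.8, 11.4], [392.7, 219.3, 14.7]]
brown [416. 252.] 334 [[566.3, -182.0, 92.3], [588.9, -173.0, 114.2], [612.4, -149.5, 120.8]]
brown [499. 245.] 87 [[789.5, -182.3, 91.7], [820.1, -173.6, 93.7], [849.4, -166.6, 96.7]]
brown [518. 267.] 53 [[808.2, -257.0, 89.2], [828.0, -252.8, 92.4], [851.9, -245.4, 95.0]]
brown [577. 308.] 215 [[867.9, -408.8, 89.6], [895.9, -396.0, 93
[... 1917 characters left out ...]
173.6, 103.4], [590.5, -154.7, 115.2], [613.6, -137.8, 123.1]]
brown [290. 225.] 339 [[340.5, 151.1, 3.7], [366.2, 186.5, 10.6], [392.6, 220.0, 18.0]]
brown [448. 231.] 466 [[282.0, -410.6, 23.7], [328.1, -366.2, 46.0], [375.1, -314.6, 52.9]]
white [166. 126.] 33 [[683.8, 581.5, 151.9], [694.1, 590.6, 156.6], [702.7, 598.9, 161.6]]
white [164. 164.] 336 [[536.4, 568.2, 149.7], [560.5, 590.6, 155.6], [605.1, 637.0, 161.1]]
white [301. 172.] 394 [[502.3, 97.3, 155.1], [523.9, 139.2, 177.8], [544.9, 179.6, 187.6]]
white [228. 174.] 363 [[501.9, 341.4, 159.1], [522.7, 377.1, 178.2], [543.1, 420.0, 187.7]]
white [265. 174.] 293 [[502.1, 222.4, 161.0], [518.7, 259.3, 178.7], [535.8, 297.9, 187.8]]
```

View pics/crop_top.png

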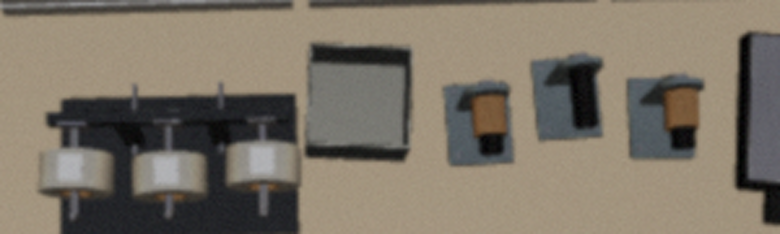

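View pics/crop_side.png

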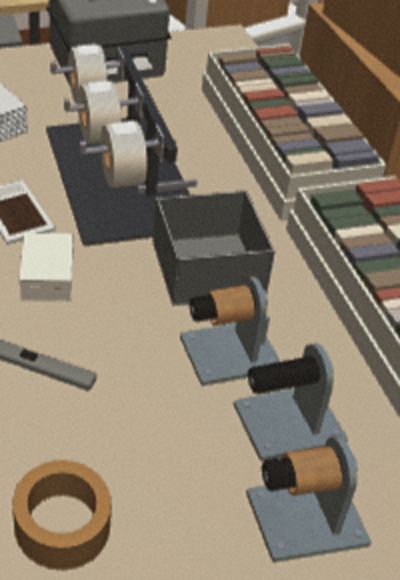

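Top crop: three white rolls sit on the left rack, the bin is at the middle, and stands 1 and 3 carry brown cores while the middle one has a bare black spindle. The side crop confirms it, so the choice of cores and white rolls is settled. Next I fit cylinders for exact poses.

```bash
cat >> h.py <<'E'
from scipy.optimize import least_squares
def cyl(q,r,loss="soft_l1",yaw=True):
    xm=np.median(q[:,0])
    def f(a):
        s=np.tan(a[2]) if yaw else 0
        y=(q[:,1]-a[0]-s*(q[:,0]-xm))*np.cos(a[2] if yaw else 0)
        return np.hypot(y,q[:,2]-a[1])-r
    a=least_squares(f,[np.median(q[:,1]),np.median(q[:,2])-r*.7,0],loss=loss,f_scale=1.5)
    return xm,a.x,np.abs(a.fun).mean()
E
python3 - <<'E'
from h import *
for n in("side","top"):
    z=np.load(n+"0.npz"); p=z["p"]; w=np.load(n+"w.npy"); hsv=cv2.cvtColor(p,cv2.COLOR_RGB2HSV); x,y,zz=np.moveaxis(w,-1,0)
    br=(hsv[...,0]>5)&(hsv[...,0]<20)&(hsv[...,1]>110)&(x>540)&(x<640)&(zz>60)
    for y0 in(-160,-415):
        q=w[br&(abs(y-y0)<40)]; xm,a,e=cyl(q,22.5); print(n,"core",y0,"x",np.percentile(q[:,0],[1,99]).round(1),"xm,y,z,yaw",round(xm,1),a.round(3),round(e,2),len(q))
    # rolls
    wh=(hsv[...,1]<75)&(hsv[...,2]>90)&(zz>120)&(zz<195)&(x>490)&(x<560)
    for y0 in(138,258,378):
        q=w[wh&(abs(y-y0)<50)]; xm,a,e=cyl(q,48); print(n,"roll",y0,"x",np.percentile(q[:,0],[2,98]).round(1),round(xm,1),a.round(3),round(e,2),len(q))
    # stands: empty spindle & plates
    for yc,xs in((-160,625),(-285,658),(-415,627)):
        q=w[(abs(y-yc)<50)&(zz>60)&(zz<125)&(x>xs-100)&(x<xs-12)&(hsv[...,2]<60)]
        if len(q)>20: xm,a,e=cyl(q,16); print(n,"spindle",yc,"x",np.percentile(q[:,0],[1,99]).round(1),round(xm,1),a.round(3),round(e,2),len(q))
        q=w[(abs(y-yc)<50)&(zz>30)&(zz<130)&(abs(x-xs)<25)&(hsv[...,2]>60)&~br]
        print(n,"plate x",np.percentile(q[:,0],[2,10,50,90]).round(1),"y",np.percentile(q[:,1],[2,98]).round(1),"z",np.percentile(q[:,2],[2,98]).round(1),len(q))
        b=w[(abs(y-yc)<62)&(zz>6)&(zz<20)&(abs(x-xs+30)<80)&(hsv[...,2]>50)]
        print(n,"base",np.percentile(b,[1,50,99],axis=0).round(1).tolist())
    # bin rim, bar, hook ends
    q=w[(zz>82)&(zz<97)&(y>-110)&(y<70)&(x>500)&(x<690)]; print(n,"bin",cv2.minAreaRect(q[:,:2].astype(np.float32)),len(q))
    q=w[(zz>155)&(zz<172)&(x>570)&(x<615)&(y>80)&(y<430)]; print(n,"bar",np.percentile(q,[2,50,98],axis=0).round(1).tolist(),np.polyfit(q[:,1],q[:,0],1).round(4))
    q=w[(zz>148)&(zz<175)&(x>440)&(x<490)&(y>80)&(y<430)]
    for y0 in(138,258,378):
        h=q[abs(q[:,1]-y0)<25]; print(n,"hook",y0,np.percentile(h,[3,50,97],axis=0).round(1).tolist() if len(h) else 0,len(h))
E
```

```text
side core -160 x [565.  615.6] xm,y,z,yaw 589.2 [-1.58761e+02  9.75200e+01  2.30000e-02] 1.41 329
side core -415 x [567.1 617. ] xm,y,z,yaw 591.4 [-4.13331e+02  9.74120e+01 -1.20000e-02] 1.21 502
side roll 138 x [496.9 546.1] 519.9 [ 1.40756e+02  1.36554e+02 -1.80000e-02] 2.7 524
side roll 258 x [491.2 551. ] 511.7 [260.894 137.062  -6.235] 2.97 357
side roll 378 x [493.6 550.8] 516.6 [ 3.81020e+02  1.36759e+02 -9.70000e-02] 3.9 300
side spindle -160 x [538.1 565.1] 550.9 [-1.59590e+02  1.00426e+02 -1.05000e-01] 1.9 134
side plate x [614.4 619.2 623.3 637.8] y [-189.6 -140.3] z [ 32.3 129.5] 191
side base [[544.5, -205.8, 7.0], [587.4, -167.7, 12.5], [657.0, -116.5, 18.2]]
side spindle -285 x [572.7 645.4] 607.9 [-2.84512e+02  1.00373e+02  3.70000e-02] 1.55 413
side plate x [651.3 652.7 655.5 661.3] y [-314.3 -256. ] z [ 32.3 128.9] 196
side base [[577.8, -330.7, 7.4], [621.9, -293.4, 12.5], [691.8, -241.8, 17.8]]
side spindle -415 x [540.9 567.8] 552.1 [-4.12295e+02  1.00341e+02 -4.10000e-02] 1.86 211
side plate x [618.3 620.8 623.4 628.5] y [-445.3 -389.9] z [ 33.2 129.5] 237
side 
[... 1501 characters left out ...]
 x [541.4 609.2] 553.6 [-4.12405e+02  9.91200e+01  9.50000e-02] 3.3 82
top plate x [609.5 621.3 628.3 638.8] y [-438.9 -383.5] z [ 48.4 128.9] 57
top base [[522.6, -464.8, 6.1], [590.5, -392.7, 11.3], [668.9, -363.4, 19.4]]
top bin ((624.8535766601562, 3.472026824951172), (122.1609878540039, 138.43475341796875), 86.18402099609375) 107
top bar [[576.6, 114.8, 155.8], [587.4, 258.0, 163.2], [596.6, 408.3, 170.8]] [2.900000e-03 5.865079e+02]
top hook 138 [[456.4, 137.8, 150.3], [473.6, 141.3, 156.5], [486.7, 144.9, 173.9]] 27
top hook 258 [[456.8, 237.2, 149.3], [479.9, 259.8, 157.4], [489.6, 279.7, 173.5]] 45
top hook 378 [[457.6, 377.4, 149.1], [472.4, 381.0, 155.9], [488.6, 385.5, 170.4]] 30
```

Fits agree across both views to about 1 to 2 mm:
- **Cores:** (590,-158.5) and (592,-413.3).
- **Seats:** x ≈ 618.5, 653 and 621.
- **Rolls:** (522,141), (515,261) and (520.5,381).
- **Bin:** centre about (624,4).

I'll start with the first core.

Request:
{"api": "apply_moves", "payload": {
  "moves": [-1, 0.1, -0.25, 0.05, 0.25, -1, 0.22, -0.5, 0.1, 0.5, -1, 0.32, -0.75, 0.1, 0.75, -1, 0.43, -1, 0.1, 0.99, -1, 0.43, -1, 0.1, 0.99],
  "force": 12
}}

```text
time_s: 0.72
ee_pos: [335.1, 435.9, 226.7]
tool_rot: [-0.0, -0.012, 1.0, -0.0]
wrist_force: [-0.5, 1.3, -0.0]
grip_width: 94.7
grip_force: 0.0
```

Request:
{"api": "apply_moves", "payload": {
  "moves": [-1, 0.1, -0.25, 0, 0, -1, 0.22, -0.5, 0, 0, -1, 0.32, -0.75, 0, 0, -1, 0.43, -1, 0, 0]
}}

```text
time_s: 1.23
ee_pos: [386.3, 317.2, 226.5]
tool_rot: [-0.0, -0.012, 1.0, 0.0]
wrist_force: [0.2, -0.1, 0.1]
grip_width: 94.9
grip_force: 0.0
```

Request:
{"api": "apply_moves", "payload": {
  "moves": [-1, 0.1, -0.25, 0, 0, -1, 0.22, -0.5, 0, 0, -1, 0.32, -0.75, 0, 0, -1, 0.425, -0.99, 0, 0]
}}

```text
time_s: 1.72
ee_pos: [437.5, 198.3, 226.6]
tool_rot: [-0.0, -0.012, 1.0, 0.0]
wrist_force: [0.8, 0.4, 0.5]
grip_width: 94.9
grip_force: 0.0
```

Request:
{"api": "apply_moves", "payload": {
  "moves": [-1, 0.1, -0.25, 0, 0, -1, 0.22, -0.5, 0, 0, -1, 0.32, -0.75, 0, 0, -1, 0.425, -0.99, 0, 0]
}}

```text
time_s: 2.22
ee_pos: [488.7, 79.4, 226.5]
tool_rot: [-0.0, -0.012, 1.0, 0.0]
wrist_force: [0.4, 0.0, 1.2]
grip_width: 95.0
grip_force: 0.0
```

Request:
{"api": "apply_moves", "payload": {
  "moves": [-1, 0.1, -0.25, 0, 0, -1, 0.22, -0.5, 0, 0, -1, 0.32, -0.75, 0, 0, -1, 0.425, -0.99, 0, 0]
}}

```text
time_s: 2.72
ee_pos: [539.9, -39.4, 226.5]
tool_rot: [-0.0, -0.012, 1.0, 0.0]
wrist_force: [0.2, 0.4, 0.3]
grip_width: 95.0
grip_force: 0.0
```

Request:
{"api": "apply_moves", "payload": {
  "moves": [-1, 0.1, -0.25, 0, 0, -1, 0.22, -0.5, 0, 0, -1, 0.32, -0.75, 0, 0, -1, 0.425, -0.99, 0, 0, -1, 0.425, -0.99, 0, 0]
}}

```text
time_s: 3.35
ee_pos: [591.0, -158.8, 225.9]
tool_rot: [-0.0, -0.011, 1.0, 0.0]
wrist_force: [-0.2, 0.3, -0.4]
grip_width: 95.3
grip_force: 0.0
```

Request:
{"api": "apply_moves", "payload": {
  "moves": [-1, 0, 0, -0.2, 0, -1, 0, 0, -0.4, 0, -1, 0, 0, -0.6, 0, -1, 0, 0, -0.8, 0, -1, 0, 0, -0.8, 0]
}}

```text
time_s: 3.98
ee_pos: [589.5, -156.4, 129.3]
tool_rot: [-0.002, -0.013, 1.0, 0.001]
wrist_force: [0.4, 0.1, 0.7]
grip_width: 94.7
grip_force: 0.0
```

Request:
{"api": "apply_moves", "payload": {
  "moves": [-1, 0, 0, -0.2, 0, -1, 0, 0, -0.43, 0, 0, 0, 0, -0.43, 0, 0.3, 0, 0, -0.43, 0, 0.3, 0, 0, -0.43, 0]
}}

```text
time_s: 4.6
ee_pos: [590.7, -157.9, 80.5]
tool_rot: [0.001, -0.013, 1.0, -0.0]
wrist_force: [0.0, 0.8, 0.1]
grip_width: 70.5
grip_force: 0.0
```

Request:
{"api": "apply_moves", "payload": {
  "moves": [0.3, 0, 0, 0, 0, 0.5, 0, 0, 0, 0, 0.5, 0, 0, 0, 0]
}}

```text
time_s: 4.97
ee_pos: [590.2, -158.0, 79.3]
tool_rot: [0.0, -0.013, 1.0, -0.0]
wrist_force: [0.9, -0.8, 2.4]
grip_width: 45.3
grip_force: 12.0
```

Request:
{"api": "apply_moves", "payload": {
  "moves": [0.5, 0, 0, 0.025, 0, 0.5, -0.2, 0, 0.025, 0, 0.5, -0.4, -0.01, 0.025, 0, 0.5, -0.6, -0.015, 0.025, 0, 0.5, -0.8, -0.02, 0.025, 0]
}}

```text
time_s: 5.6
ee_pos: [493.4, -160.3, 82.2]
tool_rot: [0.0, -0.013, 1.0, 0.0]
wrist_force: [1.2, -0.4, 0.6]
grip_width: 45.1
grip_force: 12.0
```

Request:
{"api": "apply_moves", "payload": {
  "moves": [0.5, -0.15, 0, 0, 0, 0.5, -0.15, 0, 0.2, 0, 0.5, -0.15, 0, 0.5, 0, 0.5, -0.15, 0, 0.75, 0, 0.5, -0.15, 0, 0.75, 0]
}}

```text
time_s: 6.22
ee_pos: [476.9, -160.6, 173.9]
tool_rot: [0.002, -0.013, 1.0, -0.001]
wrist_force: [0.6, -0.0, -0.4]
grip_width: 44.9
grip_force: 12.0
```

```bash
cat >> h.py <<'E'
def binpos(n="top",w=None):
    w=snap(n)[2] if w is None else w
    x,y,z=np.moveaxis(w,-1,0); q=w[(z>80)&(z<97)&(abs(y-4)<105)&(x>530)&(x<720)]
    r=cv2.minAreaRect(q[:,:2].astype(np.float32)); return np.round(r[0],1),np.round(r[1]),round(r[2],1),len(q)
E
python3 - <<'E'
from h import *
p,d,w,h=snap("side","s1"); print(binpos("side",w)); print(binpos()); print(monitor.state()["ee_pos"],monitor.state()["grip_width"])
E
```

```text
(array([645.9,   8.6]), array([150., 102.]), 86.4, 303)
(array([626.8,  12.2]), array([140., 143.]), 85.6, 222)
[ 475.88286108 -160.15507914  171.69905005] 45.29287914718206
```

Request:
{"api": "apply_moves", "payload": {
  "moves": [0.5, 0.15, 0.17, 0, 0, 0.5, 0.31, 0.35, 0, 0, 0.5, 0.46, 0.52, 0, 0, 0.5, 0.62, 0.7, 0, 0]
}}

```text
time_s: 6.82
ee_pos: [550.6, -75.5, 170.5]
tool_rot: [-0.001, -0.013, 1.0, 0.0]
wrist_force: [-0.5, -0.0, -0.3]
grip_width: 45.2
grip_force: 12.0
```

Request:
{"api": "apply_moves", "payload": {
  "moves": [0.5, 0.15, 0.17, 0, 0, 0.5, 0.31, 0.35, 0, 0, 0.5, 0.46, 0.52, 0, 0, 0.5, 0.62, 0.7, 0, 0, 0.5, 0.62, 0.7, 0, 0]
}}

```text
time_s: 7.45
ee_pos: [625.1, 9.0, 170.1]
tool_rot: [-0.001, -0.013, 1.0, 0.0]
wrist_force: [0.3, -0.7, -0.8]
grip_width: 45.5
grip_force: 12.0
```

Request:
{"api": "apply_moves", "payload": {
  "moves": [0.5, 0, 0, -0.25, 0, 0.5, 0, 0, -0.5, 0, 0.5, 0, 0, -0.75, 0, 0.5, 0, 0, -1, 0, 0.5, 0, 0, -1, 0]
}}

```text
time_s: 8.07
ee_pos: [623.0, 7.2, 49.5]
tool_rot: [-0.003, -0.012, 1.0, 0.0]
wrist_force: [-1.0, 0.4, 0.4]
grip_width: 45.2
grip_force: 12.0
```

Request:
{"api": "apply_moves", "payload": {
  "moves": [0, 0, 0, 0, 0, -0.3, 0, 0, 0, 0, -0.3, 0, 0, 0, 0, -0.3, 0, 0, 0.5, 0, -0.3, 0, 0, 1, 0]
}}

```text
time_s: 8.7
ee_pos: [624.7, 7.7, 173.7]
tool_rot: [-0.0, -0.013, 1.0, 0.0]
wrist_force: [-0.3, -0.3, -0.6]
grip_width: 61.7
grip_force: 0.0
```

Run:
```python
from h import *
p,d,w,h=snap("side","s2"); x,y,z=np.moveaxis(w,-1,0)
br=(h[...,0]>5)&(h[...,0]<20)&(h[...,1]>110)&(x>480)&(x<720)&(y>-120)&(y<120)
print(br.sum(), w[br].mean(0)); print(binpos("side",w)); print(monitor.state()["ee_pos"])
cv2.imwrite("pics/s2c.png",cv2.resize(p[150:390,300:500,::-1],None,fx=2,fy=2))
```

```text
433 [613.87623877  26.69474688 216.31612241]
(array([626.3,   9.5]), array([145., 141.]), 86.1, 461)
[627.44566027   7.6183482  182.25486747]
```

View pics/s2c.png

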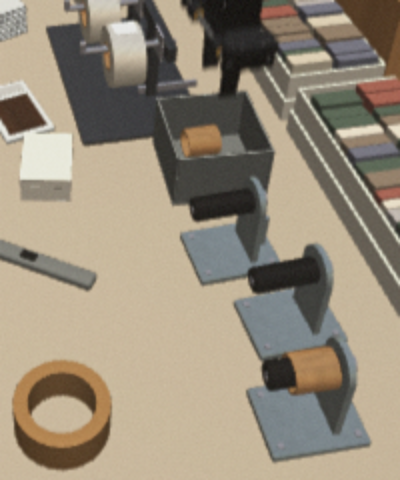

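The first core lies in the upright bin (crop 202,140), so I'm going for the second core.

Request:
{"api": "apply_moves", "payload": {
  "moves": [-1, -0.02, -0.22, 0, -0.04, -1, -0.04, -0.44, 0, -0.085, -1, -0.05, -0.66, 0, -0.085, -1, -0.07, -0.88, 0, -0.085]
}}

```text
time_s: 9.25
ee_pos: [616.5, -98.7, 172.4]
tool_rot: [0.0, 0.009, 1.0, -0.0]
wrist_force: [0.6, -0.0, 0.0]
grip_width: 93.3
grip_force: 0.0
```

Request:
{"api": "apply_moves", "payload": {
  "moves": [-1, -0.02, -0.22, 0, 0, -1, -0.04, -0.44, 0, 0, -1, -0.05, -0.66, 0, 0, -1, -0.07, -0.88, 0, 0]
}}

```text
time_s: 9.75
ee_pos: [608.1, -204.3, 172.4]
tool_rot: [0.0, 0.009, 1.0, -0.0]
wrist_force: [-0.1, -0.4, 0.6]
grip_width: 94.9
grip_force: 0.0
```

Request:
{"api": "apply_moves", "payload": {
  "moves": [-1, -0.02, -0.22, 0, 0, -1, -0.04, -0.44, 0, 0, -1, -0.05, -0.66, 0, 0, -1, -0.07, -0.88, 0, 0]
}}

```text
time_s: 10.25
ee_pos: [599.7, -310.4, 172.2]
tool_rot: [0.0, 0.009, 1.0, -0.0]
wrist_force: [0.4, -0.7, -0.2]
grip_width: 95.0
grip_force: 0.0
```

Request:
{"api": "apply_moves", "payload": {
  "moves": [-1, -0.02, -0.22, 0, 0, -1, -0.04, -0.44, 0, 0, -1, -0.05, -0.66, 0, 0, -1, -0.07, -0.87, 0, 0, -1, -0.07, -0.87, 0, 0]
}}

```text
time_s: 10.88
ee_pos: [590.7, -415.7, 171.7]
tool_rot: [-0.0, 0.01, 1.0, 0.0]
wrist_force: [-1.0, 0.5, 0.3]
grip_width: 95.4
grip_force: 0.0
```

Request:
{"api": "apply_moves", "payload": {
  "moves": [-1, 0, 0, -0.2, 0, -1, 0, 0, -0.4, 0, -1, 0, 0, -0.6, 0, -1, 0, 0, -0.78, 0, -1, 0, 0, -0.78, 0]
}}

```text
time_s: 11.5
ee_pos: [590.9, -412.5, 77.0]
tool_rot: [-0.001, 0.008, 1.0, 0.001]
wrist_force: [0.0, 0.0, 0.7]
grip_width: 95.3
grip_force: 0.0
```

Request:
{"api": "apply_moves", "payload": {
  "moves": [0, 0, 0, 0, 0, 0.3, 0, 0, 0, 0, 0.3, 0, 0, 0, 0, 0.5, 0, 0, 0, 0, 0.5, 0, 0, 0, 0]
}}

```text
time_s: 12.12
ee_pos: [591.3, -413.5, 78.6]
tool_rot: [0.0, 0.009, 1.0, -0.0]
wrist_force: [0.4, -0.3, 0.7]
grip_width: 50.6
grip_force: 0.0
```

Request:
{"api": "apply_moves", "payload": {
  "moves": [0.5, 0, 0, 0, 0, 0.5, 0, 0, 0, 0, 0.5, 0, 0, 0.025, 0]
}}

```text
time_s: 12.5
ee_pos: [591.2, -413.4, 81.3]
tool_rot: [-0.0, 0.009, 1.0, 0.0]
wrist_force: [-0.6, 0.2, -0.7]
grip_width: 45.4
grip_force: 12.0
```

Request:
{"api": "apply_moves", "payload": {
  "moves": [0.5, -0.2, 0, 0, 0, 0.5, -0.4, 0.01, 0, 0, 0.5, -0.6, 0.01, 0, 0, 0.5, -0.8, 0.015, 0, 0, 0.5, -0.95, 0.015, 0, 0]
}}

```text
time_s: 13.12
ee_pos: [476.5, -411.7, 81.7]
tool_rot: [0.0, 0.009, 1.0, -0.0]
wrist_force: [0.5, -0.1, -1.0]
grip_width: 45.5
grip_force: 12.0
```

Request:
{"api": "apply_moves", "payload": {
  "moves": [0.5, 0, 0, 0.2, 0, 0.5, 0, 0, 0.5, 0, 0.5, 0, 0, 0.78, 0, 0.5, 0, 0, 0.78, 0]
}}

```text
time_s: 13.62
ee_pos: [478.0, -412.5, 177.7]
tool_rot: [0.002, 0.009, 1.0, -0.002]
wrist_force: [-0.4, -0.8, -0.8]
grip_width: 45.4
grip_force: 12.0
```

Run:
```python
from h import *
print(binpos("side")); print(binpos()); print(monitor.state()["ee_pos"],monitor.state()["grip_width"])
```

```text
(array([0., 0.]), array([0., 0.]), 0.0, 0)
(array([627.4,  12.1]), array([140., 144.]), 85.6, 220)
[ 477.14803879 -411.56810477  174.78420949] 44.92239189134093
```

Request:
{"api": "apply_moves", "payload": {
  "moves": [0.5, 0.08, 0.22, 0, 0, 0.5, 0.16, 0.44, 0, 0, 0.5, 0.24, 0.66, 0, 0, 0.5, 0.32, 0.87, 0, 0]
}}

```text
time_s: 14.22
ee_pos: [515.5, -306.1, 173.5]
tool_rot: [-0.001, 0.009, 1.0, 0.001]
wrist_force: [-0.1, -0.1, -0.5]
grip_width: 45.4
grip_force: 12.0
```

Request:
{"api": "apply_moves", "payload": {
  "moves": [0.5, 0.08, 0.22, 0, 0, 0.5, 0.16, 0.44, 0, 0, 0.5, 0.24, 0.66, 0, 0, 0.5, 0.32, 0.87, 0, 0]
}}

```text
time_s: 14.72
ee_pos: [553.9, -201.8, 173.6]
tool_rot: [-0.001, 0.009, 1.0, 0.001]
wrist_force: [-0.1, 0.1, 0.2]
grip_width: 45.5
grip_force: 12.0
```

Request:
{"api": "apply_moves", "payload": {
  "moves": [0.5, 0.08, 0.22, 0, 0, 0.5, 0.16, 0.44, 0, 0, 0.5, 0.24, 0.66, 0, 0, 0.5, 0.32, 0.87, 0, 0]
}}

```text
time_s: 15.22
ee_pos: [592.3, -97.4, 173.6]
tool_rot: [-0.001, 0.009, 1.0, 0.0]
wrist_force: [-0.3, -0.4, -0.5]
grip_width: 45.2
grip_force: 12.0
```

Request:
{"api": "apply_moves", "payload": {
  "moves": [0.5, 0.08, 0.22, 0, 0, 0.5, 0.16, 0.44, 0, 0, 0.5, 0.24, 0.66, 0, 0, 0.5, 0.32, 0.87, 0, 0, 0.5, 0.32, 0.87, 0, 0]
}}

```text
time_s: 15.85
ee_pos: [630.7, 7.4, 173.5]
tool_rot: [-0.001, 0.008, 1.0, 0.0]
wrist_force: [-0.6, -1.1, -0.2]
grip_width: 45.2
grip_force: 12.0
```

Run:
```python
from h import *
p,d,w,h=snap("side"); print(binpos("side",w)); print(monitor.state()["ee_pos"],monitor.state()["grip_width"])
x,y,z=np.moveaxis(w,-1,0)
br=(h[...,0]>5)&(h[...,0]<20)&(h[...,1]>110)&(x>540)&(x<720)&(y>-90)&(y<90)&(z<80)
print(br.sum(), np.percentile(w[br],[5,50,95],axis=0))
```

```text
(array([626.3,   9.1]), array([148., 143.]), 85.6, 467)
[630.47473703   6.34532004 173.65771801] 45.0631346317838
252 [[600.05166785  26.83747016  11.20393563]
 [619.10118402  38.14610234  40.75679598]
 [644.45731048  67.9375307   49.6472816 ]]
```

Request:
{"api": "apply_moves", "payload": {
  "moves": [0.5, 0, -0.09, -0.25, 0, 0.5, 0, -0.09, -0.5, 0, 0.5, 0, -0.09, -0.75, 0, 0.5, 0, -0.09, -0.9, 0, 0.5, 0, -0.09, -0.9, 0]
}}

```text
time_s: 16.52
ee_pos: [630.2, -5.4, 65.9]
tool_rot: [-0.001, 0.009, 1.0, 0.0]
wrist_force: [-0.0, -0.8, 0.2]
grip_width: 45.0
grip_force: 12.0
```

Request:
{"api": "apply_moves", "payload": {
  "moves": [0, 0, 0, 0, 0, -0.3, 0, 0, 0, 0, -0.3, 0, 0, 0, 0, -0.3, 0, 0, 0.5, 0, -0.3, 0, 0, 1, 0]
}}

```text
time_s: 17.15
ee_pos: [630.7, -4.8, 188.6]
tool_rot: [-0.0, 0.009, 1.0, 0.0]
wrist_force: [0.2, -0.3, 0.3]
grip_width: 61.7
grip_force: 0.0
```

Run:
```python
from h import *
p,d,w,h=snap("side"); print(binpos("side",w)); print(monitor.state()["ee_pos"],monitor.state()["grip_width"])
x,y,z=np.moveaxis(w,-1,0)
br=(h[...,0]>5)&(h[...,0]<20)&(h[...,1]>110)&(x>540)&(x<720)&(y>-90)&(y<90)&(z<80)
print(br.sum(), np.percentile(w[br],[5,50,95],axis=0))
cv2.imwrite("pics/s3c.png",cv2.resize(p[150:390,300:500,::-1],None,fx=2,fy=2))
```

```text
(array([626.2,  10.3]), array([147., 142.]), 86.4, 478)
[633.38804683  -4.99149539 197.22896935] 62.105523509494795
285 [[600.39886754  -3.86995749  11.20103382]
 [620.92349577  35.76123555  43.40529026]
 [647.14143345  66.49482458  50.34743638]]
```

View pics/s3c.png

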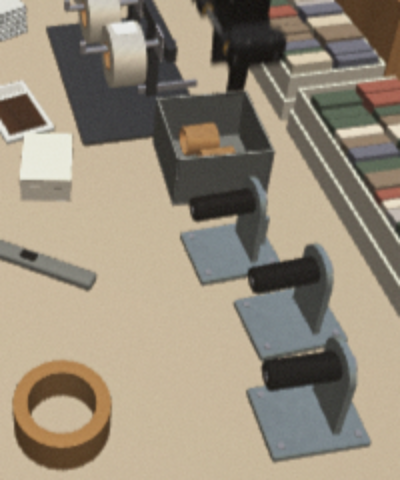

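Both cores are in the upright bin and all three stands are bare. Next is the first roll, at y=141.

Request:
{"api": "apply_moves", "payload": {
  "moves": [-0.4, 0, 0, 0.25, 0, -0.4, -0.1, 0.15, 0.25, -0.3, -0.4, -0.2, 0.3, 0.25, -0.6, -0.4, -0.32, 0.45, 0.25, -0.9, -0.4, -0.45, 0.6, 0.25, -1],
  "force": 35
}}

```text
time_s: 17.82
ee_pos: [576.5, 67.7, 217.3]
tool_rot: [0.0, 0.257, 0.966, 0.0]
wrist_force: [0.9, 1.0, 1.1]
grip_width: 66.4
grip_force: 0.0
```

Request:
{"api": "apply_moves", "payload": {
  "moves": [-0.4, -0.1, 0.15, 0, -0.3, -0.4, -0.2, 0.3, 0, -0.6, -0.4, -0.32, 0.45, 0, -0.9, -0.4, -0.455, 0.615, 0, -1, -0.4, -0.455, 0.615, 0, -1]
}}

```text
time_s: 18.45
ee_pos: [521.6, 141.8, 217.5]
tool_rot: [0.0, 0.486, 0.874, 0.0]
wrist_force: [0.8, 1.1, -0.3]
grip_width: 66.8
grip_force: 0.0
```

Request:
{"api": "apply_moves", "payload": {
  "moves": [-0.4, 0, 0, 0, -0.3, -0.4, 0, 0, 0, -0.6, -0.4, 0, 0, 0, -0.9, -0.4, 0, 0, 0, -1, -0.4, 0, 0, 0, -1]
}}

```text
time_s: 19.08
ee_pos: [522.9, 140.4, 217.1]
tool_rot: [0.0, 0.688, 0.726, 0.0]
wrist_force: [-0.2, -0.6, -0.3]
grip_width: 66.8
grip_force: 0.0
```

Request:
{"api": "apply_moves", "payload": {
  "moves": [-0.4, 0, 0, 0, -0.1, -0.4, 0, 0, -0.1, -0.1, -0.4, 0, 0, -0.1, -0.1]
}}

```text
time_s: 19.45
ee_pos: [522.0, 140.7, 203.9]
tool_rot: [-0.001, 0.705, 0.709, -0.001]
wrist_force: [0.1, 0.0, 0.8]
grip_width: 66.9
grip_force: 0.0
```

Run:
```python
from h import *
s=monitor.state(); print(s["ee_pos"],s["tool_rot"],s["joints"])
p,d,w,h=snap("side"); x,y,z=np.moveaxis(w,-1,0)
cv2.imwrite("pics/s4c.png",cv2.resize(p[60:240,280:440,::-1],None,fx=3,fy=3))
```

```text
[521.96213301 140.65986922 203.88884089] [-5.35593235e-04  7.05267307e-01  7.08940901e-01 -7.33285573e-04] [ 1.41035175e-01  3.84163132e-01  1.77820015e+00 -3.52261339e-05
  9.81045254e-01  1.35859538e-01]
```

View pics/s4c.png

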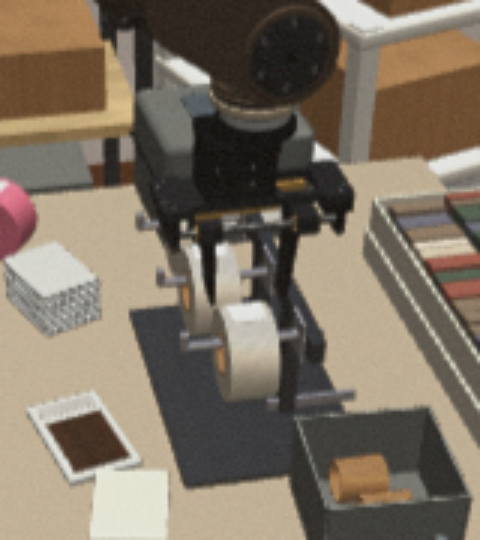

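Crop: the open fingers at (210,270) and (290,260) straddle the near roll (248,350) from above, between the hook end and the bar.

Request:
{"api": "apply_moves", "payload": {
  "moves": [-0.4, 0, 0, -0.15, 0, -0.4, 0, 0, -0.3, 0, -0.4, 0, 0, -0.38, 0, -0.4, 0, 0, -0.38, 0, -0.2, 0, 0, -0.38, 0]
}}

```text
time_s: 20.12
ee_pos: [522.6, 141.0, 160.0]
tool_rot: [0.0, 0.706, 0.708, 0.0]
wrist_force: [-0.0, 0.7, -0.0]
grip_width: 61.2
grip_force: 0.0
```

Request:
{"api": "apply_moves", "payload": {
  "moves": [0.1, 0, 0, 0, 0, 0.3, 0, 0, 0, 0, 0.3, 0, 0, 0, 0, 0.3, 0, 0, 0, 0]
}}

```text
time_s: 20.62
ee_pos: [522.7, 141.0, 160.0]
tool_rot: [0.0, 0.706, 0.708, 0.001]
wrist_force: [0.4, 0.2, 6.5]
grip_width: 49.7
grip_force: 34.9
```

Request:
{"api": "apply_moves", "payload": {
  "moves": [0.3, 0, 0, 0.08, 0, 0.3, 0, 0, 0.165, 0, 0.3, 0, 0, 0.165, 0]
}}

```text
time_s: 21.0
ee_pos: [522.6, 141.0, 180.1]
tool_rot: [0.0, 0.706, 0.708, 0.001]
wrist_force: [-0.2, 0.1, -3.5]
grip_width: 49.7
grip_force: 34.9
```

Request:
{"api": "apply_moves", "payload": {
  "moves": [0.3, -0.1, 0, 0, 0, 0.3, -0.25, 0, 0, 0, 0.3, -0.4, 0, 0, 0, 0.3, -0.6, 0, 0, 0, 0.3, -0.8, 0, 0, 0]
}}

```text
time_s: 21.62
ee_pos: [424.5, 140.8, 178.9]
tool_rot: [-0.0, 0.706, 0.708, -0.0]
wrist_force: [0.8, -0.4, -3.2]
grip_width: 49.9
grip_force: 34.9
```

Run:
```python
from h import *
s=monitor.state(); print(s["ee_pos"],s["wrist_force"],s["grip_width"])
p,d,w,h=snap("side"); x,y,z=np.moveaxis(w,-1,0)
print(binpos("side",w))
cv2.imwrite("pics/s5c.png",cv2.resize(p[60:240,260:440,::-1],None,fx=3,fy=3))
```

```text
[424.53941783 140.79284501 178.9351827 ] [ 0.78312005 -0.42930878 -3.16283773] 49.89488422920417
(array([626.7,   9.9]), array([146., 142.]), 86.5, 476)
```

View pics/s5c.png

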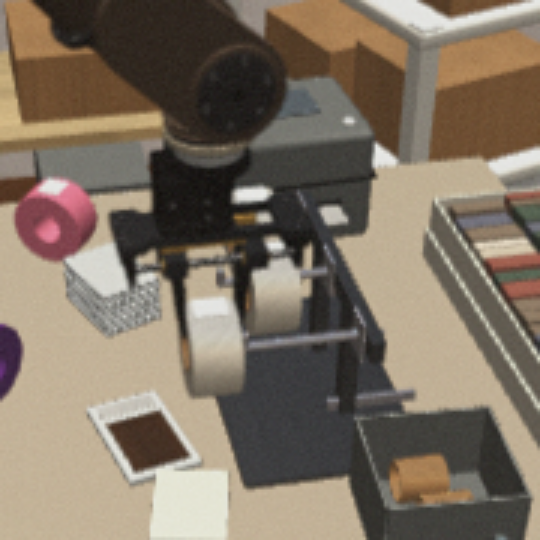

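The roll is held level and is clear of the hook end in the crop (215,345). Next I carry it to stand 0.

Request:
{"api": "apply_moves", "payload": {
  "moves": [0.3, -0.08, 0, 0, 0, 0.3, -0.17, 0, 0, 0, 0.3, -0.17, -0.15, 0, 0.02, 0.3, -0.17, -0.3, 0, 0.05, 0.3, -0.17, -0.5, 0, 0.05]
}}

```text
time_s: 22.3
ee_pos: [405.6, 80.5, 179.2]
tool_rot: [0.0, 0.697, 0.717, 0.0]
wrist_force: [0.5, -0.7, -3.4]
grip_width: 49.6
grip_force: 34.9
```

Request:
{"api": "apply_moves", "payload": {
  "moves": [0.3, 0, -0.2, 0, 0, 0.3, 0, -0.4, 0, 0, 0.3, 0, -0.6, 0, 0, 0.3, 0, -0.8, 0, 0, 0.3, 0, -1, 0, 0]
}}

```text
time_s: 22.92
ee_pos: [405.6, -39.8, 179.2]
tool_rot: [0.0, 0.697, 0.717, 0.0]
wrist_force: [-0.0, 0.5, -3.6]
grip_width: 50.2
grip_force: 34.9
```

Request:
{"api": "apply_moves", "payload": {
  "moves": [0.3, 0.14, -0.2, 0, 0, 0.3, 0.28, -0.4, 0, 0, 0.3, 0.42, -0.6, 0, 0, 0.3, 0.56, -0.8, 0, 0, 0.3, 0.7, -1, 0, 0]
}}

```text
time_s: 23.55
ee_pos: [490.1, -159.8, 179.0]
tool_rot: [-0.0, 0.697, 0.717, -0.0]
wrist_force: [0.6, 0.2, -4.5]
grip_width: 49.7
grip_force: 34.9
```

Request:
{"api": "apply_moves", "payload": {
  "moves": [0.3, 0, 0, -0.1, 0, 0.3, 0, -0.01, -0.2, 0, 0.3, 0, -0.01, -0.3, 0, 0.3, 0, -0.01, -0.3, 0, 0.3, 0, -0.01, -0.3, 0]
}}

```text
time_s: 24.18
ee_pos: [490.0, -160.1, 143.4]
tool_rot: [0.0, 0.697, 0.717, 0.0]
wrist_force: [0.1, -0.2, -4.1]
grip_width: 49.7
grip_force: 34.9
```

```bash
cat >> h.py <<'E'
def roll(n,x0,y0,z0,save=None,rx=42,ry=60):
    p,d,w,h=snap(n); x,y,z=np.moveaxis(w,-1,0)
    q=w[(h[...,1]<75)&(h[...,2]>90)&(abs(x-x0)<rx)&(abs(y-y0)<ry)&(z>z0-55)&(z<z0+55)]
    xm,a,e=cyl(q,48)
    print(n,"x",np.percentile(q[:,0],[2,98]).round(1),"xm",round(xm,1),"y,z,yaw",a.round(3),"err",round(e,2),len(q))
    return p
E
python3 - <<'E'
from h import *
s=monitor.state(); e=s["ee_pos"]; print(e,s["tool_rot"],s["wrist_force"],s["grip_width"])
p=roll("side",e[0],e[1],e[2]-23); roll("top",e[0],e[1],e[2]-23)
cv2.imwrite("pics/s6.png",p[150:390,240:500,::-1])
E
```

```text
[ 489.97864697 -160.07280881  143.43437514] [9.18373558e-05 6.96844765e-01 7.17221974e-01 7.01679378e-05] [ 0.13530983 -0.19024018 -4.07550024] 49.70015004857459
side x [463.7 513.5] xm 485.2 y,z,yaw [-160.129  120.679   -3.139] err 2.92 874
top x [504.6 510.7] xm 507.7 y,z,yaw [-64.262 110.383   6.268] err 0.0 3
```

Request:
{"api": "apply_moves", "payload": {
  "moves": [0.3, 0, 0, -0.09, 0, 0.3, 0, 0, -0.175, 0, 0.3, 0.05, 0, -0.175, 0, 0.3, 0.12, 0, -0.175, 0, 0.3, 0.2, 0, -0.175, 0]
}}

```text
time_s: 24.9
ee_pos: [514.9, -160.4, 122.5]
tool_rot: [0.0, 0.697, 0.717, 0.0]
wrist_force: [-1.1, 1.0, -3.9]
grip_width: 49.5
grip_force: 34.9
```

Request:
{"api": "apply_moves", "payload": {
  "moves": [0.3, 0.05, 0, 0, 0, 0.3, 0.1, 0, 0, 0, 0.3, 0.15, 0, 0, 0, 0.3, 0.2, 0, 0, 0, 0.3, 0.25, 0.005, 0, 0]
}}

```text
time_s: 25.52
ee_pos: [544.3, -159.7, 122.3]
tool_rot: [0.0, 0.697, 0.717, 0.0]
wrist_force: [0.6, -0.2, -4.1]
grip_width: 49.8
grip_force: 34.9
```

Request:
{"api": "apply_moves", "payload": {
  "moves": [0.3, 0.06, 0, 0, 0, 0.3, 0.12, 0, 0, 0, 0.3, 0.18, 0.005, 0, 0, 0.3, 0.25, 0.005, 0, 0, 0.3, 0.25, 0.005, -0.01, 0]
}}

```text
time_s: 26.15
ee_pos: [574.6, -159.1, 121.0]
tool_rot: [0.0, 0.697, 0.717, 0.0]
wrist_force: [3.4, -0.3, 8.7]
grip_width: 49.9
grip_force: 34.9
```

Run:
```python
from h import *
s=monitor.state(); e=s["ee_pos"]; print(e,s["wrist_force"],s["grip_width"])
p=roll("side",e[0],e[1],e[2]-23)
cv2.imwrite("pics/s7.png",cv2.resize(p[150:390,300:500,::-1],None,fx=2,fy=2))
```

```text
[ 574.63779241 -159.09629058  121.0428047 ] [ 3.43476566 -0.2614976   8.7217762 ] 49.93649021974131
side x [548.3 598. ] xm 569.7 y,z,yaw [-158.921   98.374    6.273] err 3.31 844
```

View pics/s7.png

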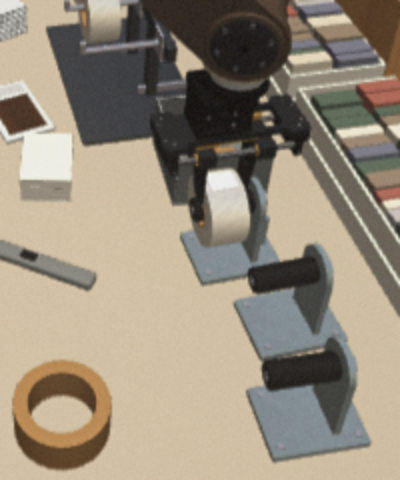

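Crop: the roll sits on stand 0's spindle, about 20 mm off the plate (220,205). I'll release, go round, and push it home with the shut fingers.

Request:
{"api": "apply_moves", "payload": {
  "moves": [-0.2, 0, 0, -0.01, 0, -0.2, 0, 0, -0.01, 0, -0.2, 0, 0, 0, 0, -0.2, 0, 0, 0.15, 0, -0.2, 0, 0, 0.32, 0]
}}

```text
time_s: 26.82
ee_pos: [573.7, -159.1, 159.8]
tool_rot: [-0.0, 0.697, 0.717, -0.0]
wrist_force: [-0.3, 0.6, 0.2]
grip_width: 56.8
grip_force: 0.0
```

Request:
{"api": "apply_moves", "payload": {
  "moves": [0.5, 0, 0, 0.03, 0, 1, -0.2, 0, 0.03, 0, 1, -0.45, 0, 0.03, 0, 1, -0.45, 0, 0.03, 0, 1, -0.45, 0, 0.03, 0],
  "force": 10
}}

```text
time_s: 27.45
ee_pos: [520.5, -159.3, 163.0]
tool_rot: [0.0, 0.697, 0.717, 0.0]
wrist_force: [-0.3, -1.4, 0.4]
grip_width: 12.3
grip_force: 0.0
```

Request:
{"api": "apply_moves", "payload": {
  "moves": [1, 0, 0, -0.1, 0, 1, 0, 0, -0.2, 0, 1, 0, 0, -0.32, 0, 1, 0, 0, -0.32, 0]
}}

```text
time_s: 27.95
ee_pos: [519.4, -158.8, 123.1]
tool_rot: [-0.001, 0.697, 0.717, -0.0]
wrist_force: [-0.1, -0.0, -0.2]
grip_width: 0.5
grip_force: 0.0
```

Run:
```python
from h import *
s=monitor.state(); e=s["ee_pos"]; print(e,s["wrist_force"],s["grip_width"])
p=roll("side",573,-159,97)
```

```text
[ 519.43304952 -158.84498459  123.10742293] [-0.09628074 -0.0462754  -0.17494116] 0.475323624957239
side x [548.1 597.6] xm 567.2 y,z,yaw [-1.59074e+02  9.79070e+01 -4.00000e-03] err 3.67 907
```

Request:
{"api": "apply_moves", "payload": {
  "moves": [1, 0.06, 0, 0, 0, 1, 0.12, 0, 0, 0, 1, 0.17, 0, 0, 0, 1, 0.22, 0.005, 0, 0, 1, 0.26, 0.005, 0, 0]
}}

```text
time_s: 28.62
ee_pos: [550.7, -158.3, 124.8]
tool_rot: [-0.001, 0.697, 0.717, -0.001]
wrist_force: [-6.1, -0.5, 5.4]
grip_width: 0.5
grip_force: 3.6
```

Request:
{"api": "apply_moves", "payload": {
  "moves": [1, 0.015, 0, 0, 0, 1, 0.03, 0, 0, 0]
}}

```text
time_s: 28.88
ee_pos: [554.1, -158.3, 124.8]
tool_rot: [-0.001, 0.697, 0.717, -0.001]
wrist_force: [-6.8, -0.2, 5.4]
grip_width: 0.2
grip_force: 3.5
```

Request:
{"api": "apply_moves", "payload": {
  "moves": [1, 0.015, 0, 0, 0, 1, 0.015, 0, 0, 0]
}}

```text
time_s: 29.12
ee_pos: [556.1, -158.4, 124.8]
tool_rot: [-0.001, 0.697, 0.717, -0.0]
wrist_force: [-4.8, -0.0, 4.4]
grip_width: 0.3
grip_force: 2.7
```

Run:
```python
from h import *
s=monitor.state(); e=s["ee_pos"]; print(e,s["wrist_force"],s["grip_width"])
p=roll("side",590,-159,97)
```

```text
[ 556.09666068 -158.35870327  124.84788946] [-4.75105257 -0.02163812  4.42765182] 0.2515168860028139
side x [563.1 626.2] xm 587.0 y,z,yaw [-1.57598e+02  9.81250e+01  2.00000e-02] err 3.92 875
```

Request:
{"api": "apply_moves", "payload": {
  "moves": [1, 0.015, 0, 0, 0, 1, 0.015, 0, 0, 0]
}}

```text
time_s: 29.42
ee_pos: [557.9, -158.4, 124.9]
tool_rot: [-0.001, 0.697, 0.717, -0.0]
wrist_force: [-4.8, -0.6, 3.1]
grip_width: 0.2
grip_force: 2.7
```

Request:
{"api": "apply_moves", "payload": {
  "moves": [1, 0.015, 0, 0, 0, 1, 0.015, 0, 0, 0]
}}

```text
time_s: 29.68
ee_pos: [559.7, -158.3, 124.8]
tool_rot: [-0.001, 0.697, 0.717, -0.0]
wrist_force: [-5.4, 0.3, 4.8]
grip_width: 0.5
grip_force: 2.8
```

Request:
{"api": "apply_moves", "payload": {
  "moves": [1, 0.01, 0, 0, 0, 1, 0.01, 0, 0, 0]
}}

```text
time_s: 29.92
ee_pos: [560.8, -158.3, 124.9]
tool_rot: [-0.001, 0.697, 0.717, -0.0]
wrist_force: [-5.8, 0.2, 4.3]
grip_width: 0.1
grip_force: 3.0
```

Request:
{"api": "apply_moves", "payload": {
  "moves": [1, 0.015, 0, 0, 0, 1, 0.015, 0, 0, 0]
}}

```text
time_s: 30.18
ee_pos: [562.4, -158.4, 124.9]
tool_rot: [-0.001, 0.697, 0.717, -0.001]
wrist_force: [-7.7, -0.4, 6.3]
grip_width: 0.4
grip_force: 3.7
```

Request:
{"api": "apply_moves", "payload": {
  "moves": [1, 0.01, 0, 0, 0, 1, 0.01, 0, 0, 0]
}}

```text
time_s: 30.42
ee_pos: [562.5, -158.4, 124.8]
tool_rot: [-0.002, 0.697, 0.717, -0.001]
wrist_force: [-13.2, -1.6, 9.4]
grip_width: 0.6
grip_force: 7.0
```

Run:
```python
from h import *
s=monitor.state(); e=s["ee_pos"]; print(e,s["wrist_force"],s["grip_width"])
p=roll("side",590,-159,97)
cv2.imwrite("pics/s8.png",cv2.resize(p[190:330,360:480,::-1],None,fx=4,fy=4))
```

```text
[ 562.47612382 -158.44183232  124.82499263] [-13.24922099  -1.58838498   9.38161862] 0.56367313941554
side x [569.2 620.2] xm 591.2 y,z,yaw [-157.217   98.328    3.086] err 3.27 830
```

View pics/s8.png

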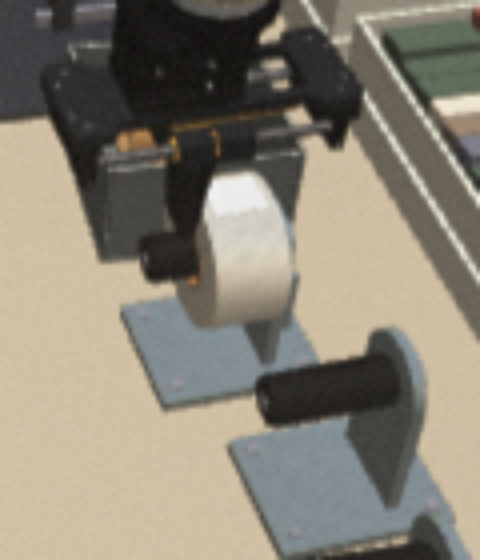

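Request:
{"api": "apply_moves", "payload": {
  "moves": [1, 0.01, 0, 0, 0, 1, 0.01, 0, 0, 0]
}}

```text
time_s: 30.72
ee_pos: [562.5, -158.5, 124.8]
tool_rot: [-0.003, 0.697, 0.717, -0.002]
wrist_force: [-19.3, -3.8, 12.9]
grip_width: 0.5
grip_force: 10.5
```

Request:
{"api": "apply_moves", "payload": {
  "moves": [1, -0.15, 0, 0, 0, 1, -0.4, 0, 0, 0, 1, -0.4, 0, 0.3, 0, 1, -0.4, 0, 0.7, 0, 1, -0.4, 0, 0.75, 0]
}}

```text
time_s: 31.35
ee_pos: [518.8, -158.9, 217.7]
tool_rot: [0.003, 0.697, 0.717, 0.001]
wrist_force: [-0.3, -0.4, -0.5]
grip_width: 0.3
grip_force: 0.0
```

Request:
{"api": "apply_moves", "payload": {
  "moves": [1, 0, 0, 0, 0, 0.5, 0, 0, 0, 0, -0.4, 0, 0, 0, -0.05]
}}

```text
time_s: 31.72
ee_pos: [517.3, -158.3, 213.6]
tool_rot: [-0.001, 0.706, 0.708, -0.0]
wrist_force: [0.3, -0.4, -0.6]
grip_width: 15.1
grip_force: 0.0
```

Run:
```python
from h import *
s=monitor.state(); e=s["ee_pos"]; print(e,s["tool_rot"],s["wrist_force"],s["grip_width"])
p=roll("side",590,-159,97); roll("side",515,261,136); roll("side",520,381,136); print(binpos())
```

```text
[ 517.2896067  -158.34468697  213.58336832] [-8.44217471e-04  7.06292648e-01  7.07919413e-01 -2.95703293e-04] [ 0.31872775 -0.36249516 -0.57253206] 15.073012077286489
side x [568.8 620.5] xm 587.6 y,z,yaw [-158.474   97.718    3.148] err 3.91 934
side x [485.7 537.8] xm 507.9 y,z,yaw [ 2.60689e+02  1.36112e+02 -6.00000e-03] err 4.39 566
side x [489.4 553.3] xm 511.3 y,z,yaw [ 3.81640e+02  1.36515e+02 -3.30000e-02] err 5.49 333
(array([621. ,   1.5]), array([140., 143.]), 86.2, 219)
```

Roll 1 is home on stand 0: the face is at x≈569 and the force rose to a hard stop. Now the roll at y=261.

Request:
{"api": "apply_moves", "payload": {
  "moves": [-0.4, 0, 0.22, 0, 0, -0.4, 0, 0.44, 0, 0, -0.4, 0, 0.66, 0, 0, -0.4, -0.02, 0.875, 0, 0],
  "force": 35
}}

```text
time_s: 32.42
ee_pos: [515.1, -52.7, 214.6]
tool_rot: [0.0, 0.706, 0.708, 0.0]
wrist_force: [0.4, -1.0, 0.0]
grip_width: 66.0
grip_force: 0.0
```

Request:
{"api": "apply_moves", "payload": {
  "moves": [-0.4, 0, 0.22, 0, 0, -0.4, 0, 0.44, 0, 0, -0.4, 0, 0.66, 0, 0, -0.4, 0, 0.875, 0, 0]
}}

```text
time_s: 32.92
ee_pos: [515.1, 52.4, 214.6]
tool_rot: [0.0, 0.706, 0.708, 0.0]
wrist_force: [-0.1, 0.3, 0.2]
grip_width: 66.6
grip_force: 0.0
```

Request:
{"api": "apply_moves", "payload": {
  "moves": [-0.4, 0, 0.22, 0, 0, -0.4, 0, 0.44, 0, 0, -0.4, 0, 0.66, 0, 0, -0.4, 0, 0.875, 0, 0]
}}

```text
time_s: 33.42
ee_pos: [515.1, 157.4, 214.6]
tool_rot: [0.0, 0.706, 0.708, -0.0]
wrist_force: [-0.7, -0.4, -0.2]
grip_width: 66.5
grip_force: 0.0
```

Request:
{"api": "apply_moves", "payload": {
  "moves": [-0.4, 0, 0.22, 0, 0, -0.4, 0, 0.44, 0, 0, -0.4, 0, 0.66, 0, 0, -0.4, 0, 0.87, 0, 0, -0.4, 0, 0.87, 0, 0]
}}

```text
time_s: 34.05
ee_pos: [514.9, 262.0, 214.4]
tool_rot: [-0.0, 0.705, 0.709, -0.0]
wrist_force: [-0.1, -0.9, -1.1]
grip_width: 66.6
grip_force: 0.0
```

Request:
{"api": "apply_moves", "payload": {
  "moves": [-0.4, 0, 0, 0, 0, -0.4, 0, 0, 0, 0]
}}

```text
time_s: 34.3
ee_pos: [515.2, 260.1, 214.7]
tool_rot: [0.0, 0.706, 0.708, -0.0]
wrist_force: [0.1, -0.1, 0.1]
grip_width: 66.5
grip_force: 0.0
```

Run:
```python
from h import *
s=monitor.state(); e=s["ee_pos"]; print(e,s["tool_rot"],s["wrist_force"],s["grip_width"])
p,d,w,h=snap("side")
cv2.imwrite("pics/s9.png",cv2.resize(p[60:240,260:440,::-1],None,fx=3,fy=3))
```

```text
[515.19882093 260.12397058 214.70243629] [ 3.80151381e-05  7.06159109e-01  7.08053184e-01 -2.47786280e-05] [ 0.13295382 -0.11885889  0.10701136] 66.50887865518666
```

View pics/s9.png

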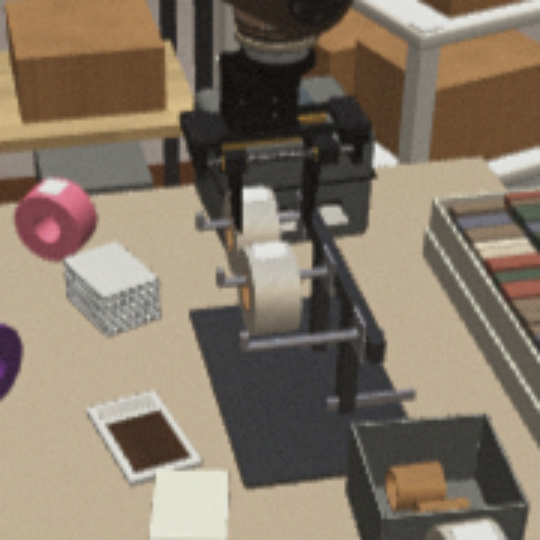

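The fingers are lined up over the middle roll (crop 270,290). Descend and grip.

Request:
{"api": "apply_moves", "payload": {
  "moves": [-0.4, 0, 0.008, -0.15, 0, -0.4, 0, 0.008, -0.3, 0, -0.4, 0, 0.008, -0.4, 0, -0.4, 0, 0.008, -0.46, 0, -0.4, 0, 0.008, -0.46, 0]
}}

```text
time_s: 34.98
ee_pos: [515.1, 261.7, 159.3]
tool_rot: [-0.0, 0.706, 0.708, -0.0]
wrist_force: [-0.1, 0.5, 0.6]
grip_width: 66.5
grip_force: 0.0
```

Request:
{"api": "apply_moves", "payload": {
  "moves": [-0.2, 0, 0, 0, 0, 0.1, 0, 0, 0, 0, 0.3, 0, 0, 0, 0, 0.3, 0, 0, 0, 0, 0.3, 0, 0, 0, 0]
}}

```text
time_s: 35.6
ee_pos: [515.0, 261.9, 159.8]
tool_rot: [-0.0, 0.706, 0.708, 0.0]
wrist_force: [-3.6, -0.7, 6.1]
grip_width: 49.9
grip_force: 35.0
```

Request:
{"api": "apply_moves", "payload": {
  "moves": [0.3, 0, 0, 0.08, 0, 0.3, 0, 0, 0.165, 0, 0.3, 0, 0, 0.165, 0]
}}

```text
time_s: 35.98
ee_pos: [515.6, 262.0, 180.2]
tool_rot: [0.0, 0.706, 0.708, 0.001]
wrist_force: [-0.1, 0.1, -3.6]
grip_width: 49.5
grip_force: 35.0
```

Request:
{"api": "apply_moves", "payload": {
  "moves": [0.3, -0.15, 0, 0, 0, 0.3, -0.3, 0, 0, 0, 0.3, -0.5, 0, 0, 0, 0.3, -0.7, 0, 0, 0, 0.3, -0.92, 0, 0, 0.07]
}}

```text
time_s: 36.6
ee_pos: [404.0, 261.8, 179.1]
tool_rot: [0.0, 0.693, 0.721, 0.0]
wrist_force: [-0.3, 0.2, -2.6]
grip_width: 49.8
grip_force: 35.0
```

Request:
{"api": "apply_moves", "payload": {
  "moves": [0.3, 0, -0.15, 0, 0, 0.3, 0, -0.3, 0, 0, 0.3, 0, -0.5, 0, 0, 0.3, 0, -0.7, 0, 0, 0.3, 0, -0.915, 0, 0]
}}

```text
time_s: 37.22
ee_pos: [405.4, 150.3, 179.3]
tool_rot: [0.0, 0.694, 0.72, 0.0]
wrist_force: [0.0, 0.2, -2.9]
grip_width: 49.7
grip_force: 35.0
```

Request:
{"api": "apply_moves", "payload": {
  "moves": [0.3, 0, -0.2, 0, 0, 0.3, 0, -0.4, 0, 0, 0.3, 0, -0.6, 0, 0, 0.3, 0, -0.8, 0, 0, 0.3, 0, -0.915, 0, 0]
}}

```text
time_s: 37.85
ee_pos: [405.1, 40.5, 179.3]
tool_rot: [0.0, 0.694, 0.72, 0.0]
wrist_force: [0.2, -0.3, -3.5]
grip_width: 49.6
grip_force: 35.0
```

Request:
{"api": "apply_moves", "payload": {
  "moves": [0.3, 0, -0.2, 0, 0, 0.3, 0, -0.4, 0, 0, 0.3, 0, -0.6, 0, 0, 0.3, 0, -0.8, 0, 0, 0.3, 0, -0.915, 0, 0]
}}

```text
time_s: 38.48
ee_pos: [404.8, -68.8, 179.3]
tool_rot: [0.0, 0.694, 0.72, 0.0]
wrist_force: [0.5, 0.4, -3.5]
grip_width: 49.8
grip_force: 35.0
```

Request:
{"api": "apply_moves", "payload": {
  "moves": [0.3, 0, -0.2, 0, 0, 0.3, 0, -0.4, 0, 0, 0.3, 0, -0.6, 0, 0, 0.3, 0, -0.8, 0, 0, 0.3, 0, -0.915, 0, 0]
}}

```text
time_s: 39.1
ee_pos: [404.8, -178.3, 179.2]
tool_rot: [0.0, 0.694, 0.72, 0.0]
wrist_force: [-0.4, 0.4, -2.9]
grip_width: 49.7
grip_force: 35.0
```

Request:
{"api": "apply_moves", "payload": {
  "moves": [0.3, 0, -0.2, 0, 0, 0.3, 0, -0.4, 0, 0, 0.3, 0, -0.6, 0, 0, 0.3, 0, -0.8, 0, 0, 0.3, 0, -0.915, 0, 0]
}}

```text
time_s: 39.72
ee_pos: [404.7, -287.9, 179.1]
tool_rot: [-0.0, 0.694, 0.72, 0.0]
wrist_force: [0.0, -0.0, -3.5]
grip_width: 50.1
grip_force: 35.0
```

Request:
{"api": "apply_moves", "payload": {
  "moves": [0.3, 0.2, 0, 0, 0, 0.3, 0.4, 0, 0, 0, 0.3, 0.6, 0, -0.1, 0, 0.3, 0.8, 0, -0.2, 0, 0.3, 0.98, 0, -0.3, 0]
}}

```text
time_s: 40.35
ee_pos: [523.1, -286.6, 142.7]
tool_rot: [-0.0, 0.693, 0.721, 0.0]
wrist_force: [0.2, -0.1, -3.6]
grip_width: 49.8
grip_force: 35.0
```

Request:
{"api": "apply_moves", "payload": {
  "moves": [0.3, 0, 0, 0, 0, 0.3, 0, 0, 0, 0]
}}

```text
time_s: 40.6
ee_pos: [521.8, -286.8, 143.3]
tool_rot: [-0.0, 0.693, 0.721, -0.0]
wrist_force: [-0.7, -1.5, -2.2]
grip_width: 50.1
grip_force: 35.0
```

Run:
```python
from h import *
s=monitor.state(); e=s["ee_pos"]; print(e,s["tool_rot"],s["wrist_force"],s["grip_width"])
p=roll("side",e[0],e[1],e[2]-23)
```

```text
[ 521.79220775 -286.79059672  143.31218439] [-3.53918037e-04  6.93274935e-01  7.20673114e-01 -4.68307612e-05] [-0.73544797 -1.45314072 -2.16372423] 50.121640832791755
side x [494.9 545.9] xm 516.8 y,z,yaw [-2.87682e+02  1.20767e+02  1.90000e-02] err 3.35 1077
```

Request:
{"api": "apply_moves", "payload": {
  "moves": [0.3, 0, 0, -0.09, 0, 0.3, 0, 0, -0.175, 0, 0.3, 0.05, 0, -0.175, 0, 0.3, 0.12, 0.005, -0.175, 0, 0.3, 0.2, 0.007, -0.175, 0]
}}

```text
time_s: 41.28
ee_pos: [547.2, -286.3, 122.5]
tool_rot: [0.0, 0.693, 0.721, 0.0]
wrist_force: [-0.8, -0.6, -4.1]
grip_width: 49.7
grip_force: 35.0
```

Request:
{"api": "apply_moves", "payload": {
  "moves": [0.3, 0.05, 0, 0, 0, 0.3, 0.1, 0.003, 0, 0, 0.3, 0.15, 0.005, 0, 0, 0.3, 0.2, 0.008, 0, 0, 0.3, 0.26, 0.01, 0, 0]
}}

```text
time_s: 41.9
ee_pos: [577.9, -285.1, 122.3]
tool_rot: [0.0, 0.693, 0.721, 0.0]
wrist_force: [0.2, -1.1, -2.7]
grip_width: 50.0
grip_force: 35.0
```

Request:
{"api": "apply_moves", "payload": {
  "moves": [0.3, 0.06, 0, 0, 0, 0.3, 0.12, 0.003, 0, 0, 0.3, 0.18, 0.006, 0, 0, 0.3, 0.27, 0.01, 0, 0, 0.3, 0.27, 0.01, -0.01, 0]
}}

```text
time_s: 42.52
ee_pos: [610.7, -283.8, 120.9]
tool_rot: [0.0, 0.693, 0.721, 0.0]
wrist_force: [1.4, -0.0, 1.8]
grip_width: 49.9
grip_force: 35.0
```

Run:
```python
from h import *
s=monitor.state(); e=s["ee_pos"]; print(e,s["wrist_force"],s["grip_width"])
p=roll("side",e[0],e[1],e[2]-23)
```

```text
[ 610.6936531  -283.81760376  120.93890694] [ 1.38775666 -0.04578974  1.75146969] 49.900003704793946
side x [583.8 635.2] xm 604.6 y,z,yaw [-2.84373e+02  9.83560e+01  3.00000e-03] err 3.7 1031
```

Request:
{"api": "apply_moves", "payload": {
  "moves": [-0.18, 0, 0, -0.01, 0, -0.18, 0, 0, -0.01, 0, -0.18, 0, 0, 0, 0, -0.18, 0, 0, 0.15, 0, -0.18, 0, 0, 0.32, 0]
}}

```text
time_s: 43.2
ee_pos: [610.0, -284.0, 161.0]
tool_rot: [0.0, 0.693, 0.721, 0.0]
wrist_force: [-0.7, -0.3, 0.5]
grip_width: 56.4
grip_force: 0.0
```

Request:
{"api": "apply_moves", "payload": {
  "moves": [0.5, 0, 0, 0.03, 0, 1, -0.2, 0, 0.03, 0, 1, -0.45, -0.015, 0.03, 0, 1, -0.45, -0.015, 0.03, 0, 1, -0.45, -0.015, 0.03, 0],
  "force": 10
}}

```text
time_s: 43.82
ee_pos: [556.5, -285.9, 163.3]
tool_rot: [0.0, 0.693, 0.721, 0.0]
wrist_force: [0.3, 0.5, 0.1]
grip_width: 11.5
grip_force: 0.0
```

Request:
{"api": "apply_moves", "payload": {
  "moves": [1, 0, 0, -0.1, 0, 1, 0, 0, -0.2, 0, 1, 0, 0, -0.32, 0, 1, 0, 0, -0.32, 0]
}}

```text
time_s: 44.32
ee_pos: [555.5, -285.3, 122.9]
tool_rot: [-0.001, 0.693, 0.721, -0.0]
wrist_force: [0.3, 0.2, 0.2]
grip_width: 0.6
grip_force: 0.0
```

Run:
```python
from h import *
s=monitor.state(); e=s["ee_pos"]; print(e,s["wrist_force"],s["grip_width"])
p=roll("side",608,-284,97)
```

```text
[ 555.45153467 -285.29436556  122.90202702] [0.3071236  0.24901985 0.21710109] 0.6140237297010618
side x [584.  634.2] xm 603.4 y,z,yaw [-283.694   97.995    3.101] err 3.68 1064
```

Request:
{"api": "apply_moves", "payload": {
  "moves": [1, 0.06, 0, 0, 0, 1, 0.12, 0, 0, 0, 1, 0.17, 0.005, 0, 0, 1, 0.22, 0.01, 0, 0, 1, 0.28, 0.01, 0, 0]
}}

```text
time_s: 45.0
ee_pos: [589.4, -284.4, 124.9]
tool_rot: [-0.0, 0.693, 0.721, -0.0]
wrist_force: [-4.1, -0.2, 4.1]
grip_width: 0.5
grip_force: 2.6
```

Request:
{"api": "apply_moves", "payload": {
  "moves": [1, 0.015, 0, 0, 0, 1, 0.03, 0, 0, 0]
}}

```text
time_s: 45.25
ee_pos: [592.8, -284.4, 124.8]
tool_rot: [-0.0, 0.693, 0.721, -0.0]
wrist_force: [-5.7, -0.4, 4.2]
grip_width: 0.6
grip_force: 3.0
```

Request:
{"api": "apply_moves", "payload": {
  "moves": [1, 0.015, 0, 0, 0, 1, 0.025, 0, 0, 0]
}}

```text
time_s: 45.5
ee_pos: [595.8, -284.5, 124.8]
tool_rot: [-0.0, 0.693, 0.721, -0.0]
wrist_force: [-8.3, -0.4, 6.4]
grip_width: 0.6
grip_force: 4.4
```

Request:
{"api": "apply_moves", "payload": {
  "moves": [1, 0.01, 0, 0, 0, 1, 0.01, 0, 0, 0]
}}

```text
time_s: 45.75
ee_pos: [595.9, -284.6, 124.8]
tool_rot: [-0.001, 0.693, 0.721, -0.001]
wrist_force: [-11.9, -1.2, 6.8]
grip_width: 0.5
grip_force: 6.4
```

Request:
{"api": "apply_moves", "payload": {
  "moves": [1, 0.01, 0, 0, 0, 1, 0.01, 0, 0, 0]
}}

```text
time_s: 46.0
ee_pos: [595.9, -284.6, 124.8]
tool_rot: [-0.002, 0.693, 0.721, -0.002]
wrist_force: [-18.3, -2.0, 10.1]
grip_width: 0.3
grip_force: 9.9
```

Hard stop reached, so roll 2 is home on stand 1. Now the third roll.

Request:
{"api": "apply_moves", "payload": {
  "moves": [1, -0.15, 0, 0, 0, 1, -0.4, 0, 0, 0, 1, -0.4, 0, 0.3, 0, 1, -0.4, 0, 0.7, 0, 1, -0.4, 0, 0.75, 0]
}}

```text
time_s: 46.62
ee_pos: [551.8, -285.1, 218.0]
tool_rot: [0.003, 0.693, 0.721, 0.001]
wrist_force: [0.8, -0.3, -0.2]
grip_width: 0.7
grip_force: 0.0
```

Request:
{"api": "apply_moves", "payload": {
  "moves": [-0.4, 0, 0.2, 0, -0.07, -0.4, 0, 0.42, 0, -0.07, -0.4, 0, 0.67, 0, -0.07, -0.4, -0.04, 0.92, 0, -0.07],
  "force": 35
}}

```text
time_s: 47.12
ee_pos: [545.8, -173.0, 213.7]
tool_rot: [-0.0, 0.706, 0.708, 0.0]
wrist_force: [1.0, -0.3, -0.4]
grip_width: 34.8
grip_force: 0.0
```

Request:
{"api": "apply_moves", "payload": {
  "moves": [-0.4, -0.01, 0.22, 0, 0, -0.4, -0.02, 0.44, 0, 0, -0.4, -0.03, 0.66, 0, 0, -0.4, -0.04, 0.92, 0, 0]
}}

```text
time_s: 47.62
ee_pos: [540.9, -62.8, 213.8]
tool_rot: [-0.0, 0.706, 0.708, -0.0]
wrist_force: [0.1, 0.4, 0.1]
grip_width: 65.8
grip_force: 0.0
```

Request:
{"api": "apply_moves", "payload": {
  "moves": [-0.4, -0.01, 0.22, 0, 0, -0.4, -0.02, 0.44, 0, 0, -0.4, -0.03, 0.66, 0, 0, -0.4, -0.04, 0.92, 0, 0]
}}

```text
time_s: 48.12
ee_pos: [536.0, 47.6, 213.9]
tool_rot: [-0.0, 0.706, 0.708, -0.0]
wrist_force: [-0.3, -0.1, -0.6]
grip_width: 66.9
grip_force: 0.0
```

Request:
{"api": "apply_moves", "payload": {
  "moves": [-0.4, -0.01, 0.22, 0, 0, -0.4, -0.02, 0.44, 0, 0, -0.4, -0.03, 0.66, 0, 0, -0.4, -0.04, 0.92, 0, 0]
}}

```text
time_s: 48.62
ee_pos: [531.2, 158.1, 213.8]
tool_rot: [-0.0, 0.706, 0.708, -0.0]
wrist_force: [0.8, -0.2, -0.3]
grip_width: 66.5
grip_force: 0.0
```

Request:
{"api": "apply_moves", "payload": {
  "moves": [-0.4, -0.01, 0.22, 0, 0, -0.4, -0.02, 0.44, 0, 0, -0.4, -0.03, 0.66, 0, 0, -0.4, -0.04, 0.92, 0, 0]
}}

```text
time_s: 49.12
ee_pos: [526.3, 268.4, 213.8]
tool_rot: [-0.0, 0.706, 0.708, -0.0]
wrist_force: [0.7, -0.7, -0.6]
grip_width: 66.4
grip_force: 0.0
```

Request:
{"api": "apply_moves", "payload": {
  "moves": [-0.4, -0.01, 0.22, 0, 0, -0.4, -0.02, 0.44, 0, 0, -0.4, -0.03, 0.66, 0, 0, -0.4, -0.04, 0.92, 0, 0, -0.4, -0.04, 0.92, 0, 0]
}}

```text
time_s: 49.75
ee_pos: [521.2, 379.5, 213.4]
tool_rot: [-0.0, 0.705, 0.709, -0.0]
wrist_force: [-0.1, -0.9, 0.1]
grip_width: 66.3
grip_force: 0.0
```

Request:
{"api": "apply_moves", "payload": {
  "moves": [-0.4, 0, 0, 0, 0, -0.4, 0, 0, 0, 0, -0.4, 0, 0, 0, 0]
}}

```text
time_s: 50.12
ee_pos: [521.9, 377.3, 214.8]
tool_rot: [0.0, 0.706, 0.708, 0.0]
wrist_force: [-0.8, 0.0, 0.0]
grip_width: 66.4
grip_force: 0.0
```

Run:
```python
from h import *
s=monitor.state(); e=s["ee_pos"]; print(e,s["tool_rot"],s["wrist_force"],s["grip_width"])
roll("side",520,381,136); roll("side",590,-159,97); p=roll("side",627,-284,97)
print(binpos("side"))
cv2.imwrite("pics/s10.png",cv2.resize(p[60:390,260:500,::-1],None,fx=1.8,fy=1.8))
```

```text
[521.94567467 377.2838984  214.75388755] [6.46045460e-05 7.06160410e-01 7.08051878e-01 9.18920023e-05] [-0.79529128  0.02372567  0.02724902] 66.358657522132
side x [492.2 543.7] xm 516.1 y,z,yaw [380.872 136.42   -3.17 ] err 3.84 467
side x [569.  620.1] xm 590.1 y,z,yaw [-1.58142e+02  9.78430e+01  4.00000e-03] err 3.07 849
side x [601.6 652.9] xm 621.6 y,z,yaw [-2.84262e+02  9.77810e+01  2.60000e-02] err 3.36 1068
(array([619.2,  -1.2]), array([146., 141.]), 85.9, 479)
```

View pics/s10.png

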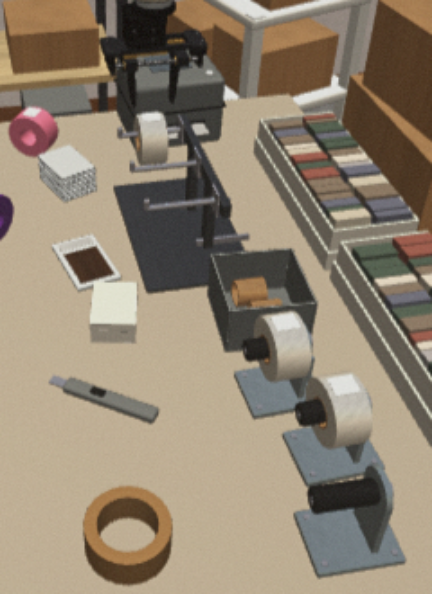

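Rolls 1 and 2 are home (picture 285,345 and 345,410). The bin is upright with both cores at (250,290), and the last roll at (152,138) is under the gripper.

Request:
{"api": "apply_moves", "payload": {
  "moves": [-0.4, -0.015, 0.03, -0.15, 0, -0.4, -0.015, 0.03, -0.3, 0, -0.4, -0.015, 0.03, -0.4, 0, -0.4, -0.015, 0.03, -0.46, 0, -0.4, -0.015, 0.03, -0.46, 0]
}}

```text
time_s: 50.95
ee_pos: [519.9, 381.4, 158.9]
tool_rot: [-0.0, 0.706, 0.708, -0.0]
wrist_force: [-0.4, 0.5, -0.1]
grip_width: 66.3
grip_force: 0.0
```

Request:
{"api": "apply_moves", "payload": {
  "moves": [-0.2, 0, 0, 0, 0, 0.1, 0, 0, 0, 0, 0.3, 0, 0, 0, 0, 0.3, 0, 0, 0, 0, 0.3, 0, 0, 0, 0]
}}

```text
time_s: 51.58
ee_pos: [520.2, 381.7, 160.0]
tool_rot: [0.0, 0.706, 0.708, 0.001]
wrist_force: [1.2, -0.1, 5.2]
grip_width: 50.1
grip_force: 34.7
```

Request:
{"api": "apply_moves", "payload": {
  "moves": [0.3, 0, 0, 0.08, 0, 0.3, 0, 0, 0.165, 0, 0.3, 0, 0, 0.165, 0]
}}

```text
time_s: 51.95
ee_pos: [520.1, 381.6, 180.1]
tool_rot: [0.0, 0.706, 0.708, 0.001]
wrist_force: [-0.5, -0.7, -4.7]
grip_width: 50.3
grip_force: 34.7
```

Request:
{"api": "apply_moves", "payload": {
  "moves": [0.3, -0.15, 0, 0, 0, 0.3, -0.3, 0, 0, 0, 0.3, -0.5, 0, 0, 0, 0.3, -0.7, 0, 0, 0, 0.3, -0.95, 0, 0, -0.04]
}}

```text
time_s: 52.58
ee_pos: [404.7, 381.4, 179.2]
tool_rot: [0.0, 0.713, 0.701, 0.0]
wrist_force: [-0.2, 0.2, -4.9]
grip_width: 50.5
grip_force: 34.7
```

Request:
{"api": "apply_moves", "payload": {
  "moves": [0.3, 0, -0.15, 0, 0, 0.3, 0, -0.3, 0, 0, 0.3, 0, -0.5, 0, 0, 0.3, 0, -0.7, 0, 0, 0.3, 0, -0.945, 0, 0]
}}

```text
time_s: 53.2
ee_pos: [406.5, 266.5, 179.3]
tool_rot: [0.0, 0.713, 0.701, 0.0]
wrist_force: [-0.3, -0.3, -4.4]
grip_width: 50.1
grip_force: 34.7
```

Request:
{"api": "apply_moves", "payload": {
  "moves": [0.3, 0, -0.2, 0, 0, 0.3, 0, -0.4, 0, 0, 0.3, 0, -0.6, 0, 0, 0.3, 0, -0.8, 0, 0, 0.3, 0, -0.945, 0, 0]
}}

```text
time_s: 53.82
ee_pos: [406.2, 152.9, 179.4]
tool_rot: [0.0, 0.713, 0.701, 0.0]
wrist_force: [0.3, -0.2, -3.9]
grip_width: 49.8
grip_force: 34.7
```

Request:
{"api": "apply_moves", "payload": {
  "moves": [0.3, 0, -0.2, 0, 0, 0.3, 0, -0.4, 0, 0, 0.3, 0, -0.6, 0, 0, 0.3, 0, -0.8, 0, 0, 0.3, 0, -0.945, 0, 0]
}}

```text
time_s: 54.45
ee_pos: [406.0, 39.5, 179.4]
tool_rot: [0.0, 0.713, 0.701, 0.0]
wrist_force: [0.2, -0.3, -4.6]
grip_width: 49.6
grip_force: 34.7
```

Request:
{"api": "apply_moves", "payload": {
  "moves": [0.3, 0, -0.2, 0, 0, 0.3, 0, -0.4, 0, 0, 0.3, 0, -0.6, 0, 0, 0.3, 0, -0.8, 0, 0, 0.3, 0, -0.945, 0, 0]
}}

```text
time_s: 55.08
ee_pos: [405.7, -74.0, 179.4]
tool_rot: [0.0, 0.713, 0.701, 0.0]
wrist_force: [0.7, 0.2, -4.3]
grip_width: 49.6
grip_force: 34.7
```

Request:
{"api": "apply_moves", "payload": {
  "moves": [0.3, 0, -0.2, 0, 0, 0.3, 0, -0.4, 0, 0, 0.3, 0, -0.6, 0, 0, 0.3, 0, -0.8, 0, 0, 0.3, 0, -0.945, 0, 0]
}}

```text
time_s: 55.7
ee_pos: [405.5, -187.2, 179.3]
tool_rot: [0.0, 0.713, 0.701, 0.0]
wrist_force: [-0.3, -0.0, -4.5]
grip_width: 49.9
grip_force: 34.7
```

Request:
{"api": "apply_moves", "payload": {
  "moves": [0.3, 0, -0.2, 0, 0, 0.3, 0, -0.4, 0, 0, 0.3, 0, -0.6, 0, 0, 0.3, 0, -0.8, 0, 0, 0.3, 0, -0.945, 0, 0]
}}

```text
time_s: 56.32
ee_pos: [405.7, -300.3, 179.2]
tool_rot: [0.0, 0.713, 0.701, 0.0]
wrist_force: [-0.3, 0.6, -4.3]
grip_width: 50.0
grip_force: 34.7
```

Request:
{"api": "apply_moves", "payload": {
  "moves": [0.3, 0, -0.2, 0, 0, 0.3, 0, -0.4, 0, 0, 0.3, 0, -0.6, 0, 0, 0.3, 0, -0.8, 0, 0, 0.3, 0, -0.94, 0, 0]
}}

```text
time_s: 56.95
ee_pos: [405.8, -413.4, 179.1]
tool_rot: [0.0, 0.713, 0.701, 0.0]
wrist_force: [0.5, -0.1, -4.6]
grip_width: 50.0
grip_force: 34.7
```

Request:
{"api": "apply_moves", "payload": {
  "moves": [0.3, 0.2, 0, 0, 0, 0.3, 0.4, 0, -0.1, 0, 0.3, 0.6, 0, -0.2, 0, 0.3, 0.7, 0, -0.3, 0, 0.3, 0.7, 0, -0.3, 0]
}}

```text
time_s: 57.58
ee_pos: [490.2, -410.9, 141.5]
tool_rot: [-0.001, 0.712, 0.702, 0.0]
wrist_force: [0.0, 0.5, -3.7]
grip_width: 50.2
grip_force: 34.7
```

Request:
{"api": "apply_moves", "payload": {
  "moves": [0.3, 0, 0, 0, 0, 0.3, 0, 0, 0, 0]
}}

```text
time_s: 57.82
ee_pos: [489.5, -411.9, 143.9]
tool_rot: [0.0, 0.713, 0.701, -0.0]
wrist_force: [0.3, -0.3, -3.0]
grip_width: 50.2
grip_force: 34.7
```

Run:
```python
from h import *
s=monitor.state(); e=s["ee_pos"]; print(e,s["tool_rot"],s["wrist_force"],s["grip_width"])
p=roll("side",e[0],e[1],e[2]-23)
```

```text
[ 489.53449124 -411.91751103  143.86138918] [ 3.60199259e-04  7.13066037e-01  7.01096781e-01 -1.16927789e-05] [ 0.2892811  -0.30215324 -3.02168773] 50.150297530711306
side x [462.5 512. ] xm 484.3 y,z,yaw [-4.12117e+02  1.21240e+02 -6.20000e-02] err 2.82 1258
```

Request:
{"api": "apply_moves", "payload": {
  "moves": [0.3, 0, 0, -0.09, 0, 0.3, 0, 0, -0.18, 0, 0.3, 0.05, 0, -0.18, 0, 0.3, 0.12, 0, -0.18, 0, 0.3, 0.2, -0.003, -0.18, 0]
}}

```text
time_s: 58.5
ee_pos: [514.8, -412.2, 121.9]
tool_rot: [0.0, 0.713, 0.701, 0.0]
wrist_force: [-0.7, 0.8, -3.5]
grip_width: 49.8
grip_force: 34.7
```

Request:
{"api": "apply_moves", "payload": {
  "moves": [0.3, 0.05, 0, 0, 0, 0.3, 0.1, 0, 0, 0, 0.3, 0.15, 0, 0, 0, 0.3, 0.2, -0.003, 0, 0, 0.3, 0.26, -0.005, 0, 0]
}}

```text
time_s: 59.12
ee_pos: [545.5, -412.7, 121.7]
tool_rot: [0.0, 0.713, 0.701, 0.0]
wrist_force: [-0.4, -0.1, -4.4]
grip_width: 50.1
grip_force: 34.7
```

Request:
{"api": "apply_moves", "payload": {
  "moves": [0.3, 0.06, 0, 0, 0, 0.3, 0.12, 0, 0, 0, 0.3, 0.18, -0.003, 0, 0, 0.3, 0.26, -0.005, 0, 0, 0.3, 0.26, -0.005, -0.01, 0]
}}

```text
time_s: 59.75
ee_pos: [577.9, -413.4, 121.3]
tool_rot: [0.001, 0.713, 0.701, 0.001]
wrist_force: [5.2, 2.1, 6.1]
grip_width: 49.8
grip_force: 34.7
```

Run:
```python
from h import *
s=monitor.state(); e=s["ee_pos"]; print(e,s["wrist_force"],s["grip_width"])
p=roll("side",e[0],e[1],e[2]-23)
```

```text
[ 577.92410437 -413.3935047   121.33501117] [5.19034294 2.06251284 6.10327739] 49.781511988007935
side x [550.7 600.5] xm 570.9 y,z,yaw [-412.882   98.764    3.058] err 3.47 1196
```

Release, then go round and push as before.

Request:
{"api": "apply_moves", "payload": {
  "moves": [-0.18, 0, 0, -0.01, 0, -0.18, 0, 0, -0.01, 0, -0.18, 0, 0, 0, 0, -0.18, 0, 0, 0.15, 0, -0.18, 0, 0, 0.32, 0]
}}

```text
time_s: 60.42
ee_pos: [576.3, -413.4, 160.3]
tool_rot: [0.0, 0.713, 0.701, 0.0]
wrist_force: [0.7, 0.3, -1.5]
grip_width: 56.1
grip_force: 0.0
```

Request:
{"api": "apply_moves", "payload": {
  "moves": [0.5, 0, 0, 0.03, 0, 1, -0.2, 0, 0.03, 0, 1, -0.45, 0.005, 0.03, 0, 1, -0.45, 0.005, 0.03, 0, 1, -0.45, 0.005, 0.03, 0],
  "force": 10
}}

```text
time_s: 61.05
ee_pos: [522.8, -412.8, 162.7]
tool_rot: [0.0, 0.713, 0.701, 0.0]
wrist_force: [0.4, 0.1, -0.3]
grip_width: 11.7
grip_force: 0.0
```

Request:
{"api": "apply_moves", "payload": {
  "moves": [1, 0, 0, -0.1, 0, 1, 0, 0, -0.2, 0, 1, 0, 0, -0.32, 0, 1, 0, 0, -0.32, 0]
}}

```text
time_s: 61.55
ee_pos: [521.9, -412.1, 122.2]
tool_rot: [-0.001, 0.713, 0.701, -0.0]
wrist_force: [-0.8, 0.1, -0.7]
grip_width: 0.5
grip_force: 0.0
```

Request:
{"api": "apply_moves", "payload": {
  "moves": [1, 0.06, 0, 0, 0, 1, 0.12, 0, 0, 0, 1, 0.17, -0.005, 0, 0, 1, 0.22, -0.005, 0, 0, 1, 0.28, -0.005, 0, 0]
}}

```text
time_s: 62.18
ee_pos: [555.7, -413.4, 124.3]
tool_rot: [-0.0, 0.713, 0.701, -0.0]
wrist_force: [-4.8, -0.4, 3.0]
grip_width: 0.4
grip_force: 2.8
```

Request:
{"api": "apply_moves", "payload": {
  "moves": [1, 0.015, 0, 0, 0, 1, 0.03, 0, 0, 0]
}}

```text
time_s: 62.42
ee_pos: [559.1, -413.4, 124.3]
tool_rot: [-0.0, 0.713, 0.701, -0.0]
wrist_force: [-5.8, -0.4, 3.6]
grip_width: 0.8
grip_force: 3.1
```

Request:
{"api": "apply_moves", "payload": {
  "moves": [1, 0.015, 0, 0, 0, 1, 0.025, 0, 0, 0]
}}

```text
time_s: 62.68
ee_pos: [562.1, -413.4, 124.3]
tool_rot: [-0.0, 0.713, 0.701, -0.0]
wrist_force: [-5.4, -1.0, 3.7]
grip_width: 0.6
grip_force: 3.1
```

Request:
{"api": "apply_moves", "payload": {
  "moves": [1, 0.01, 0, 0, 0, 1, 0.015, 0, 0, 0]
}}

```text
time_s: 62.92
ee_pos: [563.9, -413.4, 124.4]
tool_rot: [-0.0, 0.713, 0.701, -0.0]
wrist_force: [-6.0, -0.3, 4.6]
grip_width: 0.7
grip_force: 3.1
```

Request:
{"api": "apply_moves", "payload": {
  "moves": [1, 0.01, 0, 0, 0, 1, 0.01, 0, 0, 0]
}}

```text
time_s: 63.18
ee_pos: [564.2, -413.6, 124.3]
tool_rot: [-0.001, 0.713, 0.701, -0.001]
wrist_force: [-11.0, -0.9, 5.6]
grip_width: 0.5
grip_force: 5.4
```

Request:
{"api": "apply_moves", "payload": {
  "moves": [1, 0.012, 0, 0, 0, 1, 0.012, 0, 0, 0]
}}

```text
time_s: 63.42
ee_pos: [564.3, -413.7, 124.3]
tool_rot: [-0.002, 0.713, 0.701, -0.002]
wrist_force: [-18.5, -1.5, 8.3]
grip_width: 0.2
grip_force: 9.6
```

Request:
{"api": "apply_moves", "payload": {
  "moves": [1, -0.15, 0, 0, 0, 1, -0.4, 0, 0, 0, 1, -0.4, 0, 0.3, 0, 1, -0.4, 0, 0.7, 0, 1, -0.4, 0, 0.9, 0]
}}

```text
time_s: 64.05
ee_pos: [519.6, -413.6, 234.9]
tool_rot: [0.002, 0.713, 0.701, 0.0]
wrist_force: [-0.1, 0.0, 0.3]
grip_width: 0.2
grip_force: 0.0
```

Request:
{"api": "apply_moves", "payload": {
  "moves": [1, 0, 0, 0, 0, 1, -0.3, 0, 0.3, 0, 1, -0.6, 0, 0.5, 0, 1, -0.6, 0, 0.5, 0, 1, -0.6, 0, 0.5, 0]
}}

```text
time_s: 64.68
ee_pos: [447.2, -413.1, 290.6]
tool_rot: [-0.001, 0.713, 0.701, 0.0]
wrist_force: [0.3, -0.5, -0.4]
grip_width: 0.5
grip_force: 0.0
```

Run:
```python
from h import *
s=monitor.state(); print(s["ee_pos"],s["wrist_force"])
roll("side",590,-159,97); roll("side",627,-284,97); p=roll("side",595,-413,97); print(binpos("side"))
t,d,w,h=snap("top")
cv2.imwrite("pics/s11.png",cv2.resize(p[100:390,260:500,::-1],None,fx=2,fy=2))
```

```text
[ 447.15354902 -413.06921375  290.63623397] [ 0.27996729 -0.4571044  -0.40844125]
side x [570.5 626.3] xm 605.0 y,z,yaw [-158.52    97.697   -9.428] err 1.81 242
side x [601.6 653.9] xm 620.0 y,z,yaw [-284.247   97.514    3.15 ] err 4.1 1155
side x [570.5 621.5] xm 588.1 y,z,yaw [-4.12746e+02  9.75800e+01 -4.90000e-02] err 3.8 1445
(array([672.6, -59.9]), array([60., 26.]), 44.6, 25)
```

View pics/s11.png

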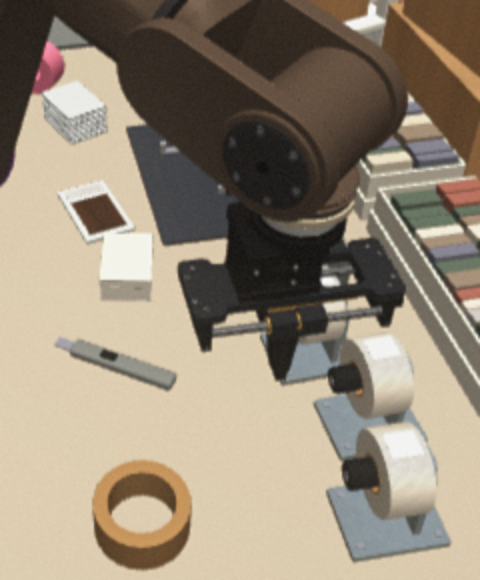

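All three rolls sit against their plates (picture 325,305; 375,375; 400,470). The arm hides the bin in this view, so I check it from the top, then hand in.

Run:
```python
from h import *
from plant import workorder
p,d,w,h=snap("top"); x,y,z=np.moveaxis(w,-1,0)
b=binpos("top",w); print(b)
br=(h[...,0]>5)&(h[...,0]<20)&(h[...,1]>100)&(abs(x-b[0][0])<75)&(abs(y-b[0][1])<75)&(z<85)
print("brown in bin",br.sum(),np.percentile(w[br],[5,50,95],axis=0).round().tolist())
if abs(b[1][0]-140)<9 and abs(b[1][1]-140)<9 and br.sum()>30: print(workorder.finish_job())
```

```text
(array([620.5,   1.4]), array([140., 143.]), 86.2, 223)
brown in bin 333 [[597.0, -30.0, 12.0], [619.0, 5.0, 44.0], [644.0, 58.0, 52.0]]
the job is handed in; nothing more can be done
None
```

The job is handed in: both spent cores are in the upright bin, all three rolls are fully home on their own stands, and I moved nothing else on the table.

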